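# Unclamp the labelled tin and square up the row

### The job

The price label on the red mint tin has dried: slide the jaw of the blue labelling clamp well up the slope away from the tin, lift the tin out and set it down flat, label up, midway in the gap between the two pink tins, parallel to them; do not drop it. Then take the ruler by its raised handle, push the near ends of all three tins into one straight line with its long edge, and leave the ruler lying flat on the counter and the jaw open. Do not knock the bell or the red-capped jar about.

Things in the scene. Friction and masses are not known exactly. Their poses are not given: they have to be found in the camera images.
- stand: blue labelling clamp, 190 x 100 mm foot; origin under its middle, x pointing the way its bed rises (to the robot's left, turned up to 20 degrees). The 100 mm wide bed slopes up at 35 degrees; a fixed aluminium jaw 16 mm high stands at its lower end, a sliding one at the upper end. The sliding jaw is 66 mm wide, its top 28 mm off the bed; its steel lip reaches 5 mm over the tin, which cannot come out till the jaw has slid
- jaw_grip (a point): middle of the black upright grip on the sliding jaw: 20 mm wide across the slope, 13 mm thick along it, 30 mm tall, this point 47 mm off the bed and the grip's foot 33 mm off it. Axes: x up the slope (the way the jaw opens), y level across the clamp, z square to the bed, away from it
- jaw (a joint): how far the jaw has slid up the slope, m: 0 closed on the tin, 0.045 the end of its travel. It drags with about 4 N and stays where it is left
- red_tin_centre (a point): red mint tin, 60 x 90 x 22 mm, about 90 g; this point is its centre, half-way up. Axes: x across its 60 mm width, y along its 90 mm length, z up out of its lid. At the start it lies on the clamp's bed (11 mm under this point), length along the slope, its lower end on the fixed jaw; nothing stands beside its long sides
- pink_tin_a_centre (a point): one of the two pink mint tins standing on the counter, 60 x 90 x 22 mm, about 90 g; this point is its centre, half-way up (11 mm over the counter). Axes as for the red tin; its length points away from the robot
- pink_tin_b_centre (a point): the other pink mint tin, same size and axes. They stand side by side with a gap of about 140 mm between: room for a tin with 40 mm either side. One stands 15 to 28 mm farther from the robot than the line of the other; they may be turned up to 10 degrees
- ruler_grip (a point): aluminium cutting ruler, 250 g, lying in front of the row: a blade 60 mm wide (x), 300 mm long (y), 5 mm thick, and on its middle an upright grey handle 14 mm wide (x), 120 mm long (y), its top 52 mm over the underside: fingers kept above 24 mm pass over the tins. This point is the handle's middle, 38 mm above the underside; z up. Either long edge, 30 mm from the centre line, may push
- bell_centre (a point): steel counter bell, 76 mm across and 59 mm tall, loose; this point is 30 mm up its axis. To be left alone
- jar_centre (a point): sweet jar with a red cap, 64 mm across and 100 mm tall, loose; this point is half-way up. To be left alone
Not all that is in view belongs to the job. What is shaped like the part that bears red_tin_centre but purple is not meant.

How it is judged:
On the way, in this order (a step that is already met when the one before it is completed fails the run):
1. the jaw has been slid at least 15 mm up the slope while the tin is still in the clamp (value of joint jaw above 0.015 m and distance of red_tin_centre from where it was at the start of the episode below 0.015 m), for 0.1 s.
2. the red tin has been lifted out, 20 mm or more off the sloped bed (z of red_tin_centre in the frame of jaw_grip above -0.016 m and contact force between the fingers and red_tin above 0.3 N), for 0.1 s.
3. the red tin stands flat and released in the gap between the pink tins, within 20 degrees of their direction (horizontal distance between red_tin_centre and pink_tin_a_centre below 0.14 m and horizontal distance between red_tin_centre and pink_tin_b_centre below 0.14 m and horizontal distance between pink_tin_a_centre and pink_tin_b_centre above 0.17 m and angle between red_tin_centre's own z axis and vertical below 0.1 rad and height (world z) of red_tin_centre below 0.017 m and angle between the y axis of red_tin_centre and the y axis of pink_tin_a_centre, either way round below 0.35 rad and contact force between the fingers and red_tin below 0.1 N), for 0.2 s.
4. a long edge of the ruler lies against the ends of all three tins at once, within 6 mm (((x of red_tin_centre in the frame of ruler_grip between 0.069 and 0.081 m and x of pink_tin_a_centre in the frame of ruler_grip between 0.069 and 0.081 m and x of pink_tin_b_centre in the frame of ruler_grip between 0.069 and 0.081 m) or (x of red_tin_centre in the frame of ruler_grip between -0.081 and -0.069 m and x of pink_tin_a_centre in the frame of ruler_grip between -0.081 and -0.069 m and x of pink_tin_b_centre in the frame of ruler_grip between -0.081 and -0.069 m))), for 0.2 s.
At the end, for the whole second after the job is handed in: The jaw is open 15 mm or more; the three tins stand flat on the counter, the red one between the pink ones, parallel within 4 degrees and in line lengthwise within 6 mm (red) and 9 mm (the two pink); the ruler lies flat on the counter; all is at rest (value of joint jaw above 0.015 m and horizontal distance between red_tin_centre and pink_tin_a_centre below 0.14 m and horizontal distance between red_tin_centre and pink_tin_b_centre below 0.14 m and horizontal distance between pink_tin_a_centre and pink_tin_b_centre above 0.17 m and angle between each of red_tin_centre, pink_tin_a_centre, pink_tin_b_centre's own z axis and vertical below 0.1 rad and height (world z) of each of red_tin_centre, pink_tin_a_centre, pink_tin_b_centre below 0.017 m and y of red_tin_centre in the frame of pink_tin_a_centre between -0.006 and 0.006 m and y of pink_tin_b_centre in the frame of pink_tin_a_centre between -0.009 and 0.009 m and angle between the y axis of each of red_tin_centre, pink_tin_b_centre and the y axis of pink_tin_a_centre, either way round below 0.07 rad and angle between ruler_grip's own z axis and vertical below 0.05 rad and height (world z) of ruler_grip below 0.042 m and linear speed of each of red_tin, ruler below 0.01 m/s); the robot touches nothing.
It fails at once if the red tin or the ruler is dropped from more than about 18 mm or thrown ((linear speed of red_tin above 0.6 m/s and not (contact force between the fingers and red_tin above 0.05 N)) or (linear speed of ruler above 0.6 m/s and not (contact force between the fingers and ruler above 0.05 N))).
It fails at once if the bell or the red-capped jar is moved 30 mm or more, or a pink tin is tipped over (distance of any of bell_centre, jar_centre from where it was at the start of the episode above 0.03 m or angle between any of pink_tin_a_centre, pink_tin_b_centre's own z axis and vertical above 0.5 rad).
It also fails if it takes over 58 s, if anything falls off the work surface, if the arm or the gripper's body presses on something with over 40 N, if the wrist force passes 120 N, or if a joint passes its speed limit or range.

### The arm

A 6-joint arm with a two-finger parallel gripper is mounted at the origin on a cart in front of the work surface, level with it; the furniture and walls round the work are solid. World frame = base frame: x ahead of the robot, y to its left, z up, the work surface at z = 0. Lengths are in m, angles in rad, forces in N, time in s.
With the tool pointing down it reaches from about 0.375 to 0.975 m from the base axis. Payload 3.8 kg.
Tool frame: the origin (TCP) lies midway between the tips of the shut fingers; the grasp point (between the pads) lies 19 mm behind it; x points along the fingers, y is the direction in which the jaws open and shut, and the axes are right-handed (so a half turn about x gives the same grasp; the last joint's range is limited). The gripper opens to 85 mm and grips with 20 to 120 N. Pads are 22 mm wide; open, the fingers measure 114 mm over their backs; the gripper's body (76 mm by 85 mm) begins 54 mm behind the grasp point. The pads swing forward as they close: fully open they stand 13 mm farther back than shut.
Start: joints at [1.222, 0.264, 1.604, -0, 1.274, -0.037], TCP at [0.207, 0.642, 0.231] pointing down, gripper open.
Joint ranges: [-2.63, 2.63], [-0.94, 2.18], [0.31, 2.57], [-1.31, 4.45], [0, 2.66], [-2.55, 2.55]. Speed limits (rad/s): [2.57, 2.57, 3.14, 3.14, 3.14, 3.14].

### API

Orientations are given as a rotation vector (axis times angle).
In Python, from workcell import read_state, read_camera, get_calibration, finish_job gives the robot as it stands. The module is installed in compiled form; this text tells all that it offers.
- The arm moves only by the shell command python3 -m creep 'ROWS' [FORCE]. ROWS is JSON, a list of rows, each a list of 3 entries, a list of its own where there are three numbers: the closure in counts, from 0 (fully open) to 255 (shut), then the shift along the world's x, y, z in mm, then the turn about the world's z in rad. In form: [[hand, [tx, ty, tz], spin], ...]. A call has exactly 8 rows; each row shifts and turns the commanded pose from where the row before left it; what a row does not reach is not made up. A row lasts 1/12 s, in which the tool goes at most 41.7 mm and 7.16 degrees, less where a joint would pass 70% of its speed; a pose out of reach is approached as far as the arm can. A call is refused whole if a number of a shift passes 41.7 or a number of a turn 0.125, either way. A call with a gripper value outside its range is refused whole. The fingers move at their own pace and stop on an object; FORCE is the grip in N (left out, the last holds). Time passes only in rows, so rows that do not move let the fingers close, or fill a call up. It gives the time, the measured TCP pose, the force and the opening at its end, in the units of the state.
- read_state(): the state, without advancing time (a new reading comes with each control period).
- read_camera(name): name is "scene" or "top" or "wrist"; returns (picture, depth): 384x512x3 uint8, blue, green, red; 384x512 float32, m along the optical axis (not along the pixel's ray), 0 where there is no reading.
- get_calibration(name): a dict with "K" (3x3 intrinsics, pixels), "k1" (the pictures are not rectified: a ray, as slopes to the right and down, at radius r is drawn at 1 + k1 r^2 times it, then the intrinsics apply), "eye" and "orientation" of the camera in the world. Camera axes: x right, y down, z forward; pixel columns grow to the right and rows downward; lengths in m; the calibration is good to about 2 mm. A picture is of the moment at which its call begins: read the wrist's pose just before it. get_calibration takes no time and is no camera call; for the wrist camera it gives the pose at the moment of the call.
- finish_job(): hands the job in, once; it reports no verdict.
The state is a dict: "time": time; "q": joint angles; "joint_vel": joint speeds; "joint_torque": joint torques, N m; "tool_pos": TCP position; "tcp_rot": TCP orientation; "wrist_force": force on the tool from outside, world axes, zero at the start; "torque": the same for the moment, N m; "width": opening from 0.0 (shut) to 1.0 (fully open).
Only numpy, scipy, OpenCV 4.12 (cv2) and the standard library are available. Lean on these libraries where they do the work, as an engineer would, in place of code of your own. Each camera call takes 0.05 s, during which the arm holds its last target.

## Working session

There is one attempt and no reset: what is moved stays moved. The work goes in short steps, Python scripts to look and compute and a shell command to move; the robot and the scene stay as the last step left them, time stands still between calls to the robot, and variables do not carry over. Pictures are saved under pics/ and viewed, and the job is handed in when it is done.

```bash
mkdir -p pics; ls; python3 - <<'E'
from workcell import *
import cv2,numpy as np
s=read_state()
print({k:np.round(v,3).tolist() for k,v in s.items()})
for n in ["scene","top","wrist"]:
    c=get_calibration(n); print(n,c)
    p,d=read_camera(n); cv2.imwrite(f"pics/{n}0.png",p); np.save(f"pics/{n}0.npy",d)
    import pickle; pickle.dump(c,open(f"pics/{n}0.pkl","wb"))
print(read_state()["time"])
E
```

```text
pics
{'time': 0.0, 'q': [1.222, 0.265, 1.605, 0.0, 1.274, -0.037], 'joint_vel': [-0.0, -0.0, -0.0, 0.001, -0.0, -0.0], 'joint_torque': [0.0, -51.511, -36.733, -0.0, 0.013, -0.0], 'tool_pos': [0.207, 0.642, 0.23], 'tcp_rot': [0.243, 1.557, -0.246], 'wrist_force': [-0.361, -0.733, 0.272], 'torque': [0.004, 0.03, -0.015], 'width': 0.998}
scene {'K': array([[408.02499007,   0.        , 252.00681365],
       [  0.        , 408.02499007, 191.53014684],
       [  0.        ,   0.        ,   1.        ]]), 'k1': -0.022642738358078472, 'eye': array([-0.23944192, -0.87160781,  0.60884331]), 'orientation': array([-1.90959866,  0.73725314, -0.49487731])}
top {'K': array([[378.38114071,   0.        , 255.53432512],
       [  0.        , 378.38114071, 187.69418179],
       [  0.        ,   0.        ,   1.        ]]), 'k1': -0.009799380188591738, 'eye': array([ 0.23970934, -0.09475472,  1.10340434]), 'orientation': array([-2.07155714,  2.14546246, -0.23743104])}
wrist {'K': array([[283.20138005,   0.        , 254.81280639],
       [  0.        , 283.20138005, 185.77440855],
       [  0.        ,   0.        ,   1.        ]]), 'k1': -0.0420434505424704, 'eye': array([0.14666463, 0.6610647 , 0.37237428]), 'orientation': array([2.36218509, 1.71951427, 0.22361975])}
0.15
```

View pics/scene0.png

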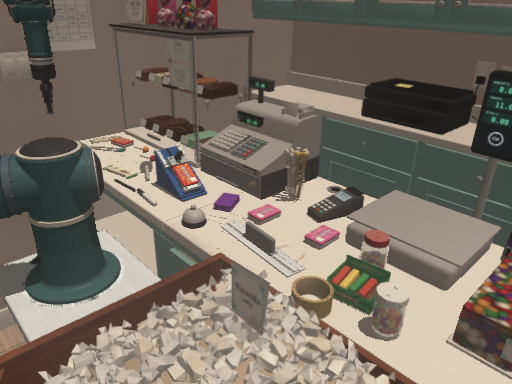

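View pics/top0.png

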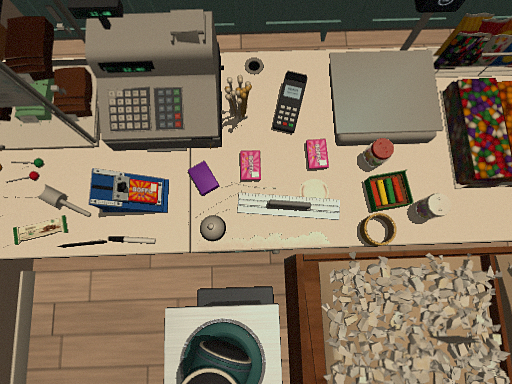

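View pics/wrist0.png

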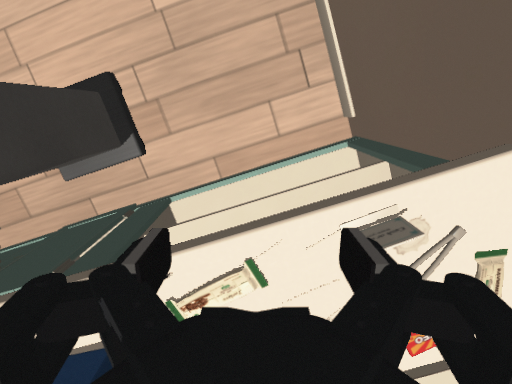

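The top view shows these candidates for the red tin: the red and orange tin in the blue clamp at (143,190), the purple decoy at (203,178), and the pink tins at (250,165) and (317,154). Only the one in the clamp fits the description. Other items in the top view are the ruler (289,206), the bell (212,228), and the red-capped jar (378,152). A white-capped jar at (432,206) is not part of the job. Next, close crops and measurements.

```bash
cat > h.py <<'E'
import numpy as np,cv2
from scipy.spatial.transform import Rotation as R
def cloud(c,d):
    h,w=d.shape
    u,v=np.meshgrid(np.arange(w),np.arange(h))
    p=np.stack([u,v],-1).reshape(-1,1,2).astype(float)
    K=c["K"]; x=((p[:,0,:]-[K[0,2],K[1,2]])/K[0,0])
    y=x.copy()
    for _ in range(10): y=x/(1+c["k1"]*(y**2).sum(1,keepdims=True))
    pc=np.c_[y,np.ones(len(y))]*d.reshape(-1,1)
    P=pc@R.from_rotvec(c["orientation"]).as_matrix().T+c["eye"]
    return P.reshape(h,w,3)
def proj(c,P):
    P=np.atleast_2d(P); q=(P-c["eye"])@R.from_rotvec(c["orientation"]).as_matrix()
    s=q[:,:2]/q[:,2:]; s=s*(1+c["k1"]*(s**2).sum(1,keepdims=True))
    return s*c["K"][0,0]+[c["K"][0,2],c["K"][1,2]]
E
python3 - <<'E'
from h import *; import pickle
p=cv2.imread("pics/top0.png");d=np.load("pics/top0.npy");c=pickle.load(open("pics/top0.pkl","rb"))
P=cloud(c,d); Z=P[...,2]
for u,v in [(143,190),(203,178),(250,165),(317,154),(289,205),(250,205),(212,228),(378,150),(120,185),(260,190),(110,200)]: print((u,v),P[v,u].round(3))
cv2.imwrite("pics/topclamp.png",cv2.resize(p[160:225,80:180],None,fx=8,fy=8,interpolation=2))
cv2.imwrite("pics/topmid.png",cv2.resize(p[135:240,185:345],None,fx=5,fy=5,interpolation=2))
pts=[]
def rect(name,m):
    q=P[m][:,:2]; 
    r=cv2.minAreaRect((q*1000).astype(np.float32)); print(name,m.sum(),np.round(r[0],1),np.round(r[1],1),round(r[2],1),'z',np.median(P[m][:,2]).round(4))
hsv=cv2.cvtColor(p,cv2.COLOR_BGR2HSV)
def box(u0,u1,v0,v1,zl,zh):
    m=np.zeros(Z.shape,bool); m[v0:v1,u0:u1]=True
    return m&(Z>zl)&(Z<zh)
rect("pA",box(232,270,145,190,.014,.03))
rect("pB",box(298,335,132,178,.014,.03))
rect("purple",box(183,222,155,200,.014,.03))
rect("handle",box(232,345,185,225,.04,.06))
rect("bell",box(195,230,210,245,.02,.07))
rect("jar",box(355,400,130,180,.07,.13))
E
```

```text
(143, 190) [0.473 0.209 0.071]
(203, 178) [0.513 0.047 0.027]
(250, 165) [ 0.549 -0.092  0.022]
(317, 154) [ 0.576 -0.293  0.022]
(289, 205) [ 0.42  -0.198  0.048]
(250, 205) [ 0.431 -0.088  0.007]
(212, 228) [0.362 0.019 0.057]
(378, 150) [ 0.557 -0.448  0.103]
(120, 185) [0.472 0.249 0.141]
(260, 190) [ 0.476 -0.119  0.001]
(110, 200) [0.441 0.288 0.102]
pA 595 [550.8 -91.7] [59.6 91.2] 88.6 z 0.0229
pB 586 [ 588.2 -306.3] [107.5  88. ] 1.5 z 0.0229
purple 575 [517.4  48.8] [88.2 58. ] 28.9 z 0.0228
handle 220 [ 426.  -199.8] [116.7  14.9] 84.0 z 0.0517
bell 439 [366.9  23.7] [65.9 65. ] 89.8 z 0.0397
jar 748 [ 575.3 -457.7] [131.4  94.3] 88.0 z 0.0898
```

View crops.

View pics/topclamp.png

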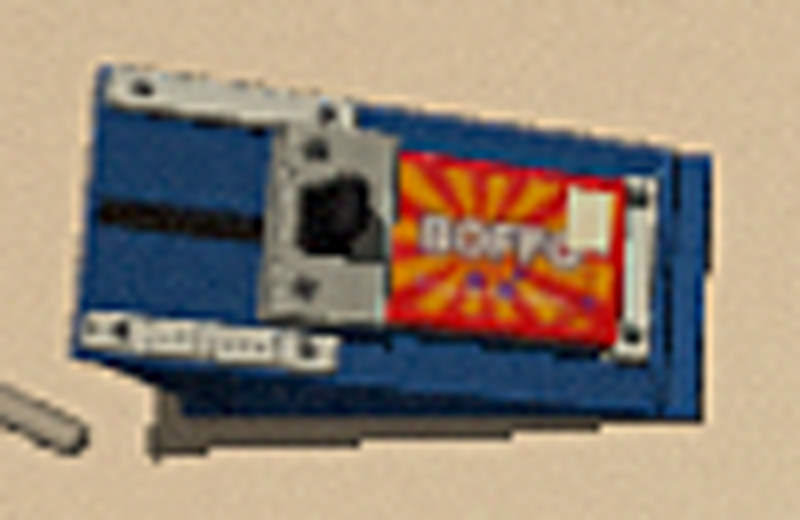

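View pics/topmid.png

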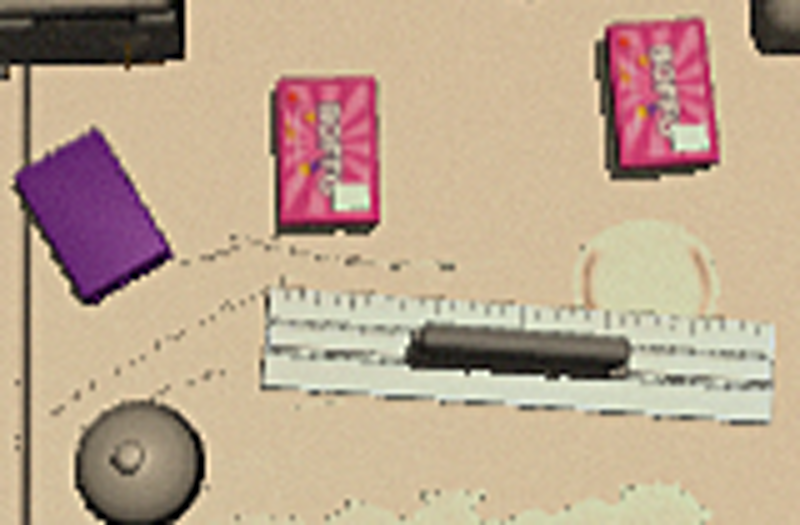

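```bash
cat > meas.py <<'E'
from h import *; import pickle
def load(n): return cv2.imread(f"pics/{n}.png"),np.load(f"pics/{n}.npy"),pickle.load(open(f"pics/{n}.pkl","rb"))
def inplane(P3,lbl):
    c0=np.median(P3,0); u,s,vt=np.linalg.svd(P3-P3.mean(0),full_matrices=False); n=vt[2]*np.sign(vt[2][2])
    return n
E
python3 - <<'E'
from meas import *
for n in ["top0","scene0"]:
    p,d,c=load(n); P=cloud(c,d)
    hsv=cv2.cvtColor(p,cv2.COLOR_BGR2HSV)
    # clamp workspace
    box=(P[...,0]>.38)&(P[...,0]<.56)&(P[...,1]>.1)&(P[...,1]<.34)&(P[...,2]>.01)&(P[...,2]<.2)
    warm=box&((hsv[...,0]<28)|(hsv[...,0]>170))&(hsv[...,1]>120)&(hsv[...,2]>90)
    warm=cv2.morphologyEx(warm.astype(np.uint8),cv2.MORPH_CLOSE,np.ones((5,5)))>0
    Q=P[warm&box]; 
    nrm=inplane(Q,0); print(n,'lid n',nrm.round(3),'tilt',np.degrees(np.arccos(nrm[2])).round(1),'up dir yaw',np.degrees(np.arctan2(-nrm[1],-nrm[0])).round(1), 'N',len(Q),'mean',Q.mean(0).round(4))
    # rect in plane
    ex=np.array([-nrm[0],-nrm[1],0]);yaw=ex/np.linalg.norm(ex); up=yaw*nrm[2]+np.array([0,0,np.hypot(nrm[0],nrm[1])]); ac=np.cross(nrm,up)
    o=Q.mean(0); ab=np.c_[(Q-o)@up,(Q-o)@ac]
    res=(Q-o)@nrm; k=abs(res)<.006; ab=ab[k]
    print(' res',res.std().round(4)); r=cv2.minAreaRect((ab*1000).astype(np.float32)); print(' rect',np.round(r[0],1),np.round(r[1],1),round(r[2],1))
    cen=o+up*r[0][0]/1000+ac*r[0][1]/1000; print(' lid rect centre',cen.round(4),'percentiles along',np.percentile(ab[:,0],[1,99]).round(4),'ac',np.percentile(ab[:,1],[1,99]).round(4))
    # dark grip
    dark=box&(hsv[...,2]<45)&(P[...,2]>.1)
    G=P[dark]; print(' dark',len(G), np.median(G,0).round(4) if len(G) else '')
    H=G[((G-o)@nrm)>.02]; print(' grip pts',len(H),np.c_[(H-cen)@up,(H-cen)@ac,(H-cen)@nrm].mean(0).round(4),np.c_[(H-cen)@up,(H-cen)@ac,(H-cen)@nrm].max(0).round(4),np.c_[(H-cen)@up,(H-cen)@ac,(H-cen)@nrm].min(0).round(4),'mean',H.mean(0).round(4))
    # blue sides yaw
    for nm,lo,hi in [("A",(.49,-.14),(.61,-.04)),("B",(.51,-.36),(.65,-.24))]:
        m=(P[...,0]>lo[0])&(P[...,0]<hi[0])&(P[...,1]>lo[1])&(P[...,1]<hi[1])&(P[...,2]>.017)&(P[...,2]<.028)
        r=cv2.minAreaRect((P[m][:,:2]*1000).astype(np.float32)); print(nm,m.sum(),np.round(r[0],1),np.round(r[1],1),round(r[2],1))
    m=(P[...,0]>.36)&(P[...,0]<.5)&(P[...,1]>-.32)&(P[...,1]<-.1)&(P[...,2]>.044)&(P[...,2]<.06)
    r=cv2.minAreaRect((P[m][:,:2]*1000).astype(np.float32)); print('handle',m.sum(),np.round(r[0],1),np.round(r[1],1),round(r[2],1))
    print(' bell, jar', )
    for nm,lo,hi in [("bell",(.3,-.04),(.43,.09)),("jar",(.48,-.52),(.65,-.38))]:
        m=(P[...,0]>lo[0])&(P[...,0]<hi[0])&(P[...,1]>lo[1])&(P[...,1]<hi[1])&(P[...,2]>.01)
        Q=P[m]; print(nm,Q.min(0).round(3),Q.max(0).round(3))
s=__import__('workcell').read_state(); print(R.from_rotvec(s['tcp_rot']).as_matrix().round(3))
E
```

```text
top0 lid n [-0.022 -0.57   0.821] tilt 34.8 up dir yaw 87.8 N 573 mean [0.4692 0.2098 0.0737]
 res 0.0021
 rect [-2.5 -2.2] [83.  60.7] 0.0
 lid rect centre [0.4713 0.2077 0.0723] percentiles along [-0.0421  0.0369] ac [-0.031   0.0278]
 dark 149 [0.4728 0.2864 0.1229]
 grip pts 47 [0.0683 0.0022 0.0356] [0.0737 0.0102 0.0421] [ 0.0599 -0.007   0.0215] mean [0.4705 0.2435 0.1405]
A 590 [550.8 -91.7] [59.6 91.2] 88.6
B 586 [ 590. -310.] [110.9  95.1] 2.3
handle 211 [ 426.  -199.8] [116.7  14.9] 84.0
 bell, jar
bell [ 0.332 -0.011  0.01 ] [0.405 0.059 0.063]
jar [ 0.48 -0.52  0.01] [ 0.65  -0.38   0.106]
scene0 lid n [-0.051 -0.568  0.822] tilt 34.7 up dir yaw 84.9 N 364 mean [0.4696 0.2045 0.0708]
 res 0.0027
 rect [ 1.  -1.8] [88.4 60.3] 2.2
 lid rect centre [0.4714 0.2051 0.0713] percentiles along [-0.0419  0.0436] ac [-0.0307  0.0276]
 dark 0 <stdin>:20: RuntimeWarning: Mean of empty slice.
  ret = um.true_divide(
Traceback (most recent call last):
ValueError: zero-size array to reduction operation maximum which has no identity
```

```bash
python3 - <<'E'
from meas import *
p,d,c=load("top0"); P=cloud(c,d)
def ray(u,v):
    x=np.array([(u-c["K"][0,2]),(v-c["K"][1,2])])/c["K"][0,0]; y=x.copy()
    for _ in range(10): y=x/(1+c["k1"]*(y@y))
    return R.from_rotvec(c["orientation"]).as_matrix()@np.r_[y,1]
def hit(u,v,n,o):
    r=ray(u,v); return c["eye"]+r*(n@(o-c["eye"]))/(n@r)
n=np.array([-.0366,-.5725,.819]); n/=np.linalg.norm(n)
o=np.array([.4713,.2064,.0718])
C=[hit(80+x/8-.44,160+y/8-.44,n,o) for x,y in [(400,152),(627,180),(615,346),(386,316)]]
C=np.array(C); print(C.round(4))
for a,b in [(0,1),(3,2)]:
    e=C[a]-C[b]; print('len',np.linalg.norm(e).round(4),'yaw',np.degrees(np.arctan2(e[1],e[0])).round(1))
print('wid',np.linalg.norm(C[1]-C[2]),np.linalg.norm(C[0]-C[3]), 'yaw across',[np.degrees(np.arctan2(*(C[i]-C[j])[[1,0]])).round(1) for i,j in [(1,2),(0,3)]])
print('low-edge mid',((C[1]+C[2])/2).round(4),'up-edge mid',((C[0]+C[3])/2).round(4))
# stand foot/bed: blue points
hsv=cv2.cvtColor(p,cv2.COLOR_BGR2HSV)
def prect(nm,m):
    k=cv2.minAreaRect((P[m][:,:2]*1000).astype(np.float32)); print(nm,m.sum(),np.round(k[0],1),np.round(k[1],1),round(k[2],1),'z',P[m][:,2].mean().round(4))
pink=((hsv[...,0]>150)|(hsv[...,0]<3))&(hsv[...,1]>60)
for nm,u0,u1,v0,v1 in [("A",236,268,146,188),("B",302,334,134,172)]:
    m=np.zeros(pink.shape,np.uint8); m[v0:v1,u0:u1]=pink[v0:v1,u0:u1]; m=cv2.morphologyEx(m,cv2.MORPH_CLOSE,np.ones((7,7)))>0
    prect(nm,m&(P[...,2]>.018)&(P[...,2]<.03))
# handle
m=np.zeros(pink.shape,bool); m[185:225,232:345]=True; prect("handle",m&(P[...,2]>.044)&(P[...,2]<.06))
mb=np.zeros(pink.shape,bool); mb[185:225,232:345]=True; mb&=(P[...,2]>.0025)&(P[...,2]<.06); prect("ruler",mb)
for u in range(100,135,4): print(u,[tuple(P[v,u].round(3)) for v in (180,186)], p[186,u])
E
```

```text
[[0.5005 0.2394 0.0962]
 [0.4994 0.1732 0.0498]
 [0.4393 0.1763 0.0493]
 [0.4435 0.2423 0.0956]]
len 0.0809 yaw 89.0
len 0.0807 yaw 86.3
wid 0.06021211320241941 0.05710092958883289 yaw across [np.float64(-3.0), np.float64(-2.8)]
low-edge mid [0.4693 0.1747 0.0496] up-edge mid [0.472  0.2408 0.0959]
A 582 [550.4 -91.7] [59.6 90.4] 88.6 z 0.0231
B 570 [ 579.1 -292.9] [90.5 60.1] 2.2 z 0.0229
handle 211 [ 426.  -199.8] [116.7  14.9] 84.0 z 0.0518
ruler 2638 [ 429.9 -200.7] [333.4 117.2] 88.0 z 0.0106
100 [(np.float64(0.493), np.float64(0.311), np.float64(0.119)), (np.float64(0.477), np.float64(0.31), np.float64(0.119))] [16 20 27]
104 [(np.float64(0.494), np.float64(0.302), np.float64(0.116)), (np.float64(0.478), np.float64(0.302), np.float64(0.113))] [36 28 28]
108 [(np.float64(0.496), np.float64(0.295), np.float64(0.106)), (np.float64(0.479), np.float64(0.294), np.float64(0.106))] [49 36 18]
112 [(np.float64(0.497), np.float64(0.286), np.float64(0.1)), (np.float64(0.48), np.float64(0.285), np.float64(0.1))] [83 47 21]
116 [(np.float64(0.491), np.float64(0.267), np.float64(0.121)), (np.float64(0.475), np.float64(0.267), np.float64(0.121))] [130 148 155]
120 [(np.float64(0.493), np.float64(0.259), np.float64(0.115)), (np.float64(0.471), np.float64(0.251), np.float64(0.134))] [ 9 17 18]
124 [(np.float64(0.494), np.float64(0.25), np.float64(0.108)), (np.float64(0.469), np.float64(0.238), np.float64(0.143))] [20 22 23]
128 [(np.float64(0.495), np.float64(0.242), np.float64(0.102)), (np.float64(0.479), np.float64(0.242), np.float64(0.1))] [140 165 160]
132 [(np.float64(0.498), np.float64(0.235), np.float64(0.09)), (np.float64(0.48), np.float64(0.233), np.float64(0.092))] [ 25  26 155]
```

```bash
python3 - <<'E'
import cv2
p=cv2.imread("pics/scene0.png"); cv2.imwrite("pics/sceneclamp.png",cv2.resize(p[130:210,130:230],None,fx=7,fy=7,interpolation=2))
E
```

```text
(no output)
```

View pics/sceneclamp.png

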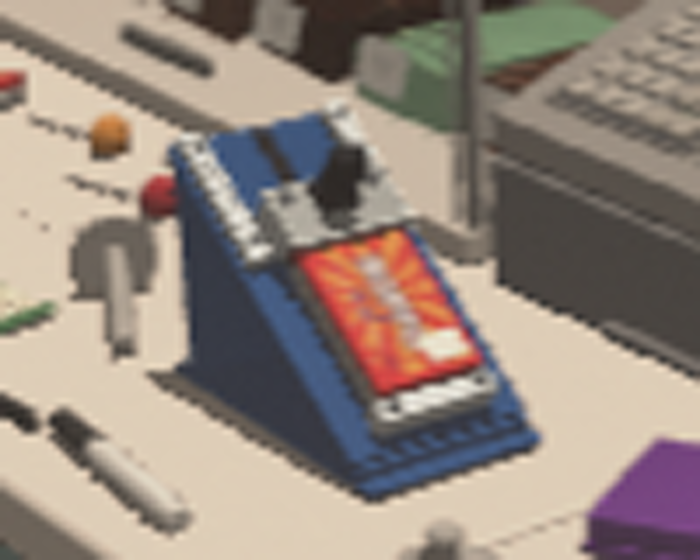

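```bash
python3 - <<'E'
from h import *; from workcell import *
s=read_state(); M=R.from_rotvec(s['tcp_rot']).as_matrix(); print(M.round(3), s['tool_pos'], 'yawY',np.degrees(np.arctan2(M[1,1],M[0,1])))
E
```

```text
[[-0.001  0.307  0.952]
 [-0.002  0.952 -0.307]
 [-1.    -0.002 -0.   ]] [0.20686106 0.64191805 0.23022485] yawY 72.13628976367197
```

```bash
python3 - <<'E'
from meas import *
for n in ["top0","scene0"]:
    p,d,c=load(n); P=cloud(c,d)
    m=(d>0)&(P[...,0]>.25)&(P[...,0]<.75)&(P[...,1]>-.6)&(P[...,1]<.75)&(P[...,2]>.12)
    Q=P[m]; print(n,len(Q))
    for y in np.arange(-.6,.75,.1):
        q=Q[(Q[:,1]>=y)&(Q[:,1]<y+.1)]
        if len(q): print(' y',round(y,1),'n',len(q),'xmin',q[:,0].min().round(3),'x1%',np.percentile(q[:,0],5).round(3),'zmax',q[:,2].max().round(3))
E
```

```text
top0 9098
 y -0.2 n 3 xmin 0.724 x1% 0.724 zmax 0.174
 y -0.1 n 538 xmin 0.627 x1% 0.667 zmax 0.18
 y -0.0 n 1704 xmin 0.621 x1% 0.637 zmax 0.166
 y 0.1 n 1738 xmin 0.619 x1% 0.634 zmax 0.168
 y 0.2 n 1878 xmin 0.429 x1% 0.477 zmax 0.169
 y 0.3 n 2204 xmin 0.426 x1% 0.454 zmax 0.502
 y 0.4 n 1033 xmin 0.623 x1% 0.623 zmax 0.414
scene0 6235
 y -0.2 n 11 xmin 0.716 x1% 0.717 zmax 0.173
 y -0.1 n 466 xmin 0.638 x1% 0.668 zmax 0.176
 y -0.0 n 604 xmin 0.626 x1% 0.642 zmax 0.163
 y 0.1 n 492 xmin 0.627 x1% 0.634 zmax 0.164
 y 0.2 n 472 xmin 0.431 x1% 0.468 zmax 0.165
 y 0.3 n 1319 xmin 0.428 x1% 0.48 zmax 0.557
 y 0.4 n 1757 xmin 0.613 x1% 0.624 zmax 0.606
 y 0.5 n 406 xmin 0.25 x1% 0.258 zmax 0.599
 y 0.6 n 604 xmin 0.25 x1% 0.614 zmax 0.603
 y 0.7 n 104 xmin 0.613 x1% 0.615 zmax 0.598
```

```bash
python3 -m creep '[[0,[16,-24,0],-0.08],[0,[16,-24,0],-0.08],[0,[16,-24,0],-0.08],[0,[16,-24,0],-0.08],[0,[16,-24,0],-0.08],[0,[16,-24,0],-0.08],[0,[16,-24,0],-0.08],[0,[16,-24,0],-0.08]]' 40
python3 -m creep '[[80,[16,-24,0],-0.08],[80,[16,-24,0],-0.08],[80,[16,-24,0],-0.08],[80,[16,-24,0],-0.08],[80,[16,-24,0],-0.08],[80,[16,-24,0],-0.08],[80,[16,-24,0],-0.08],[80,[16,-24,0],-0.08]]'
python3 - <<'E'
from h import *; from workcell import *; import pickle
s=read_state(); M=R.from_rotvec(s['tcp_rot']).as_matrix(); print(s['tool_pos'].round(4),s['width'],np.degrees(np.arctan2(M[1,1],M[0,1])))
c=get_calibration("wrist"); p,d=read_camera("wrist"); cv2.imwrite("pics/wrist1.png",p); np.save("pics/wrist1.npy",d); pickle.dump(c,open("pics/wrist1.pkl","wb"))
E
```

```text
time: 0.82
tool_pos: [0.3354, 0.449, 0.2309]
tcp_rot: [0.745, 1.439, -0.746]
wrist_force: [1.0, 0.7, -0.3]
width: 0.998
time: 1.48
tool_pos: [0.4634, 0.2571, 0.2311]
tcp_rot: [1.227, 1.197, -1.228]
wrist_force: [1.4, -0.5, 0.9]
width: 0.682
[0.4634 0.2571 0.2311] 0.6823810658657649 -1.429318862900526
```

View pics/wrist1.png

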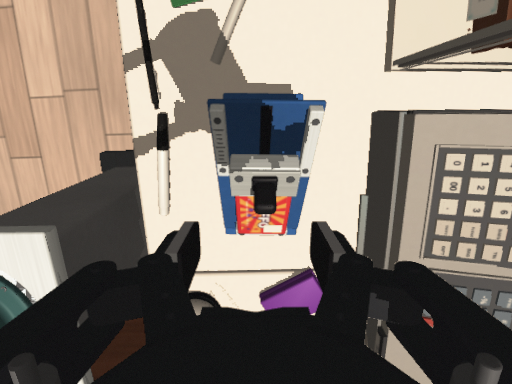

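The wrist view shows the clamp at (265,165), with the black grip at (264,195) in front of the steel jaw. The red tin is below it at (265,215), and the purple tin at (293,290) is apart.

```bash
python3 - <<'E'
from meas import *
p,d,c=load("wrist1"); P=cloud(c,d)
for v in range(150,240,5): print(v,[tuple(P[v,u].round(3).tolist()) for u in (245,264,282)],p[v,264])
E
```

```text
150 [(0.456, 0.284, 0.099), (0.475, 0.284, 0.1), (0.492, 0.283, 0.099)] [15 15 13]
155 [(0.456, 0.28, 0.102), (0.474, 0.279, 0.102), (0.492, 0.279, 0.101)] [ 94 100 102]
160 [(0.456, 0.276, 0.108), (0.474, 0.275, 0.107), (0.491, 0.275, 0.107)] [152 162 167]
165 [(0.456, 0.272, 0.114), (0.474, 0.272, 0.115), (0.491, 0.271, 0.114)] [157 168 172]
170 [(0.456, 0.268, 0.118), (0.474, 0.268, 0.118), (0.49, 0.268, 0.118)] [121 130 135]
175 [(0.456, 0.264, 0.118), (0.474, 0.263, 0.118), (0.49, 0.263, 0.118)] [141 151 157]
180 [(0.456, 0.258, 0.113), (0.473, 0.26, 0.123), (0.491, 0.257, 0.116)] [52 53 56]
185 [(0.455, 0.252, 0.109), (0.473, 0.256, 0.125), (0.491, 0.251, 0.109)] [22 20 21]
190 [(0.455, 0.246, 0.106), (0.473, 0.252, 0.13), (0.491, 0.245, 0.106)] [23 22 23]
195 [(0.455, 0.239, 0.101), (0.473, 0.249, 0.134), (0.492, 0.238, 0.101)] [21 21 18]
200 [(0.454, 0.229, 0.086), (0.473, 0.246, 0.14), (0.493, 0.229, 0.088)] [23 23 25]
205 [(0.453, 0.222, 0.081), (0.473, 0.243, 0.143), (0.494, 0.221, 0.082)] [36 36 38]
210 [(0.453, 0.215, 0.076), (0.472, 0.238, 0.143), (0.494, 0.213, 0.076)] [33 31 35]
215 [(0.453, 0.206, 0.07), (0.474, 0.206, 0.07), (0.495, 0.206, 0.072)] [182 194 213]
220 [(0.452, 0.198, 0.064), (0.474, 0.197, 0.065), (0.495, 0.197, 0.066)] [160 167 188]
225 [(0.452, 0.189, 0.059), (0.474, 0.189, 0.06), (0.496, 0.188, 0.058)] [170 193 220]
230 [(0.451, 0.18, 0.053), (0.474, 0.18, 0.053), (0.496, 0.179, 0.052)] [207 231 245]
235 [(0.448, 0.149, -0.001), (0.475, 0.148, -0.001), (0.501, 0.147, -0.001)] [183 204 220]
```

```bash
python3 - <<'E'
import cv2
p=cv2.imread("pics/wrist1.png"); cv2.imwrite("pics/w1c.png",cv2.resize(p[90:245,200:335],None,fx=4.4,fy=3.8,interpolation=2))
E
```

```text
(no output)
```

View pics/w1c.png

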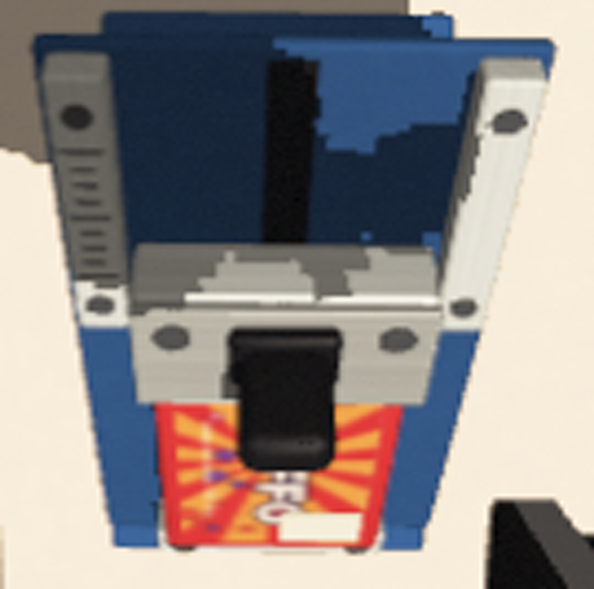

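```bash
python3 -m creep '[[80,[9.5,-12,-10],-0.02],[80,[0,0,-26],0],[80,[0,0,-26],0],[80,[0,0,-26],0],[80,[0,0,-26],0],[255,[0,0,0],0],[255,[0,0,0],0],[255,[0,0,0],0]]' 40
python3 -m creep '[[255,[0,0,0],0],[255,[0,0,0],0],[255,[0.2,4.1,2.9],0],[255,[0.2,4.1,2.9],0],[255,[0.2,4.1,2.9],0],[255,[0.2,4.1,2.9],0],[255,[0.2,4.1,2.9],0],[255,[0.2,4.1,2.9],0]]' 40
```

```text
time: 2.2
tool_pos: [0.4731, 0.2468, 0.1184]
tcp_rot: [1.24, 1.189, -1.238]
wrist_force: [-0.4, -0.1, 1.4]
width: 0.264
time: 2.87
tool_pos: [0.4728, 0.2702, 0.1351]
tcp_rot: [1.236, 1.189, -1.242]
wrist_force: [-4.3, -4.2, -3.2]
width: 0.223
```

```bash
python3 -m creep '[[255,[0.2,4.1,2.9],0],[255,[0.2,3.3,2.3],0],[255,[0,0,0],0],[255,[0,0,0],0],[80,[0,0,0],0],[80,[0,0,0],0],[80,[0,0,0],0],[80,[0,0,0],0]]' 
python3 -m creep '[[80,[0,0,30],0],[80,[0,0,40],0],[0,[0,0,30],0],[0,[0,0,0],0],[0,[0,0,0],0],[0,[0,0,0],0],[0,[0,0,0],0],[0,[0,0,0],0]]'
python3 - <<'E'
from meas import *; from workcell import *
s=read_state(); print(s['tool_pos'].round(4),s['width'])
c=get_calibration("wrist"); p,d=read_camera("wrist"); cv2.imwrite("pics/wrist2.png",p); np.save("pics/wrist2.npy",d); pickle.dump(c,open("pics/wrist2.pkl","wb"))
c=get_calibration("top"); p,d=read_camera("top"); cv2.imwrite("pics/top2.png",p); np.save("pics/top2.npy",d); pickle.dump(c,open("pics/top2.pkl","wb"))
E
```

```text
time: 3.53
tool_pos: [0.4754, 0.2791, 0.1412]
tcp_rot: [1.242, 1.189, -1.237]
wrist_force: [0.8, -0.4, 0.6]
width: 0.684
time: 4.2
tool_pos: [0.4732, 0.2779, 0.238]
tcp_rot: [1.237, 1.19, -1.242]
wrist_force: [0.4, 0.6, -0.3]
width: 0.996
[0.4732 0.2779 0.238 ] 0.9955843462975809
```

View pics/wrist2.png

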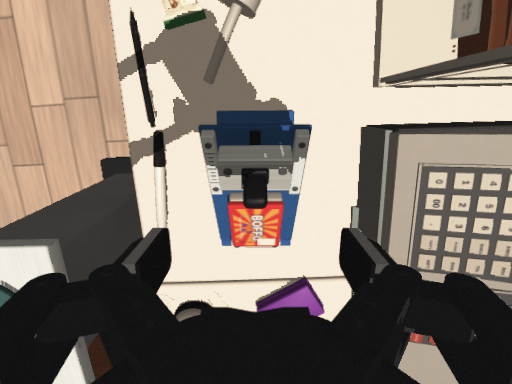

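The jaw now sits at (255,165), about 40 mm up the slope. The tin's upper edge is free at (255,203), and the tin is still in place.

```bash
python3 - <<'E'
from meas import *
for n,box in [("wrist2",(215,295,192,252)),("top2",(120,165,172,208))]:
    p,d,c=load(n); P=cloud(c,d); hsv=cv2.cvtColor(p,cv2.COLOR_BGR2HSV)
    m=np.zeros(d.shape,np.uint8); u0,u1,v0,v1=box
    warm=((hsv[...,0]<28)|(hsv[...,0]>170))&(hsv[...,1]>110)&(hsv[...,2]>80)
    m[v0:v1,u0:u1]=warm[v0:v1,u0:u1]; m=cv2.morphologyEx(m,cv2.MORPH_CLOSE,np.ones((7,7)))
    k,l,st,_=cv2.connectedComponentsWithStats(m); i=1+np.argmax(st[1:,4]); mm=l==i; print(n,st[i])
    th=np.radians(35); 
    Q=P[mm]
    yaw=np.radians(87.3); h=np.array([np.cos(yaw),np.sin(yaw),0]); up=h*np.cos(th)+[0,0,np.sin(th)]; nn=-h*np.sin(th)+[0,0,np.cos(th)]; ac=np.cross(nn,up)
    off=np.median(Q@nn); k=abs(Q@nn-off)<.004; Q=Q[k]
    r=cv2.minAreaRect((np.c_[Q@up,Q@ac]*1000).astype(np.float32)); print(np.round(r[1],1),round(r[2],2))
    cen=up*r[0][0]/1000+ac*r[0][1]/1000+nn*off; print('lid centre',cen.round(4),'tin centre',(cen-.011*nn).round(4),'bed h off',off-.022)
E
```

```text
wrist2 [ 228  201   56   46 1845]
[97.6 59.4] 0.62
lid centre [0.4719 0.2063 0.0709] tin centre [0.4722 0.2126 0.0619] bed h off -0.0948519922051696
top2 [125 178  34  25 696]
[90.4 60.3] 0.71
lid centre [0.4712 0.2109 0.0747] tin centre [0.4715 0.2172 0.0657] bed h off -0.09435367466765734
```

```bash
python3 -m creep '[[0,[-0.5,-32,0],0],[0,[-1,-32,-10],0],[0,[0,0,-30],0],[0,[0,0,-35],0],[0,[0,0,-35],0],[0,[0,0,-35],0],[0,[0,0,-13],0],[0,[0,0,0],0]]' 25
python3 - <<'E'
from meas import *; from workcell import *
s=read_state(); print(s['tool_pos'].round(4),s['width'],s['wrist_force'])
c=get_calibration("wrist"); p,d=read_camera("wrist"); cv2.imwrite("pics/wrist3.png",p);p,d=read_camera("scene"); cv2.imwrite("pics/scene3.png",cv2.resize(p[110:220,120:250],None,fx=6,fy=5))
E
```

```text
time: 4.97
tool_pos: [0.4683, 0.2126, 0.0765]
tcp_rot: [1.232, 1.194, -1.249]
wrist_force: [-1.5, -0.9, -0.4]
width: 1.002
[0.4683 0.2126 0.0765] 1.0017477861203343 [-1.46462256 -0.85125611 -0.4214576 ]
```

View pics/wrist3.png

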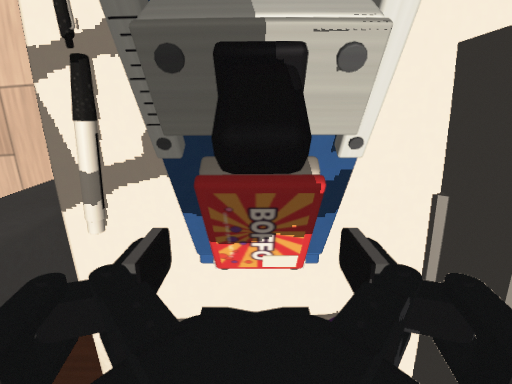

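View pics/scene3.png

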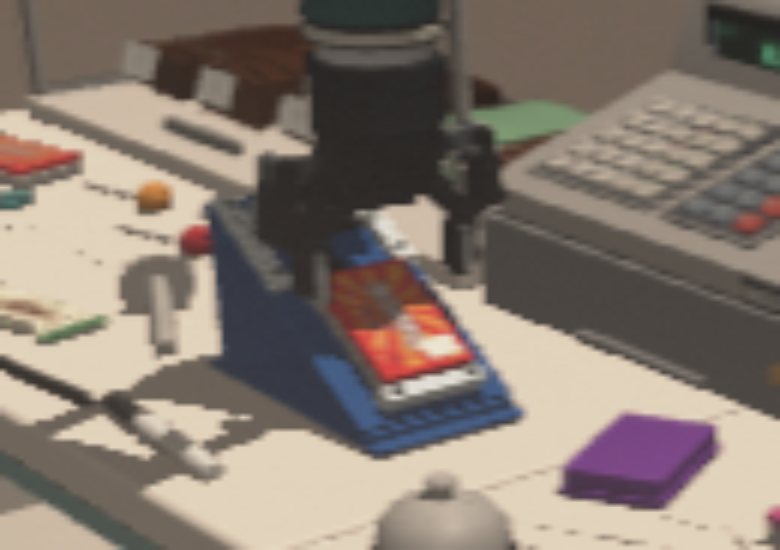

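The fingers straddle the tin; in the wrist view the tin is at (260,225) and the pads are at (160,260) and (350,260). They are still 16 mm high and 3 mm short in x.

```bash
python3 -m creep '[[0,[3,1,-8],0],[0,[0,0,-8],0],[0,[0,0,0],0],[255,[0,0,0],0],[255,[0,0,0],0],[255,[0,0,0],0],[255,[0,0,0],0],[255,[0,0,0],0]]' 25
```

```text
time: 5.73
tool_pos: [0.476, 0.2156, 0.0666]
tcp_rot: [1.24, 1.189, -1.238]
wrist_force: [-1.1, 0.0, 3.3]
width: 0.692
```

```bash
python3 -c "
from workcell import *
s=read_state();print(s['tool_pos'],s['wrist_force'],s['width'],s['q'])
import cv2
p,d=read_camera('scene'); cv2.imwrite('pics/scene4.png',cv2.resize(p[110:220,120:250],None,fx=6,fy=5))
s=read_state();print(s['tool_pos'],s['wrist_force'],s['width'],s['q'])
p,d=read_camera('wrist'); cv2.imwrite('pics/wrist4.png',p)
"
```

```text
[0.4760036  0.21557566 0.06656233] [-1.07225094  0.00709021  3.25385907] 0.6915143673636485 [ 3.77624571e-01  1.41589037e-01  2.08063763e+00 -7.98170022e-05
  9.18512703e-01  4.18502492e-01]
[0.47600746 0.21557508 0.06656437] [-1.6069257  -0.65511633  4.04224055] 0.6937423168708498 [ 3.77607649e-01  1.41610535e-01  2.08060812e+00 -5.49587344e-05
  9.18551505e-01  4.18556253e-01]
```

View pics/scene4.png

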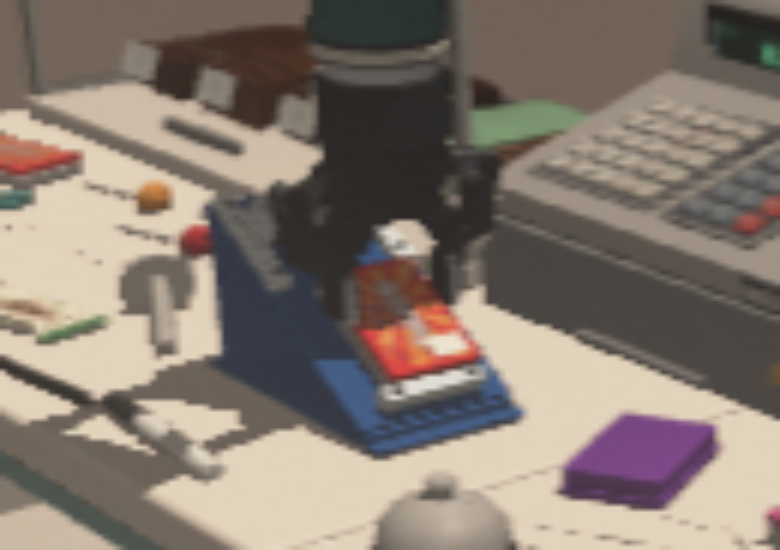

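View pics/wrist4.png

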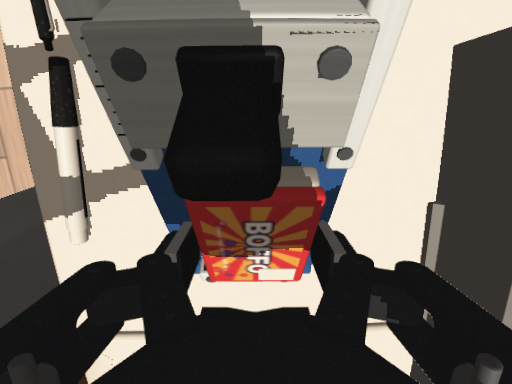

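```bash
python3 -m creep '[[60,[0,0,0],0],[60,[0,0,0],0],[60,[0,0,0],0],[60,[0,0,0],0],[60,[0,0,0],0],[60,[0,0,0],0],[60,[0,0,0],0],[60,[0,0,0],0]]' 25
```

```text
time: 6.5
tool_pos: [0.4756, 0.2154, 0.0658]
tcp_rot: [1.239, 1.19, -1.239]
wrist_force: [-0.8, -0.1, -0.5]
width: 0.764
```

```bash
python3 -m creep '[[60,[-1.5,0,-2],0],[60,[-1.5,0,-2],0],[60,[0,0,-1],0],[60,[0,0,0],0],[60,[0,0,0],0],[60,[0,0,0],0],[60,[0,0,0],0],[60,[0,0,0],0]]' 25
```

```text
time: 7.17
tool_pos: [0.4726, 0.2154, 0.0609]
tcp_rot: [1.239, 1.19, -1.24]
wrist_force: [-0.2, -1.1, 0.1]
width: 0.766
```

```bash
python3 -m creep '[[60,[0,0,-2],0],[60,[0,0,0],0],[255,[0,0,0],0],[255,[0,0,0],0],[255,[0,0,0],0],[255,[0,0,0],0],[255,[0,0,0],0],[255,[0,0,0],0]]' 30
```

```text
time: 7.83
tool_pos: [0.4729, 0.2155, 0.059]
tcp_rot: [1.24, 1.189, -1.239]
wrist_force: [0.9, -1.2, 2.7]
width: 0.697
```

```bash
python3 -m creep '[[255,[0,0,4],0],[255,[0,0,8],0],[255,[0,-2,12],0],[255,[0,-2,15],0],[255,[0,-2,15],0],[255,[0,-2,15],0],[255,[0,0,15],0],[255,[0,0,10],0]]' 30
python3 -c "
from workcell import *
import cv2
p,d=read_camera('scene'); cv2.imwrite('pics/scene5.png',cv2.resize(p[90:220,120:260],None,fx=5.5,fy=4.5))
s=read_state();print(s['tool_pos'],s['wrist_force'],s['width'])
p,d=read_camera('wrist'); cv2.imwrite('pics/wrist5.png',p)
"
```

```text
time: 8.5
tool_pos: [0.4735, 0.2076, 0.1556]
tcp_rot: [1.242, 1.188, -1.237]
wrist_force: [0.3, 1.1, 0.0]
width: 0.692
[0.47468518 0.20813975 0.15737367] [ 0.63614696 -0.29360411 -0.05978927] 0.6926109086338524
```

View pics/scene5.png

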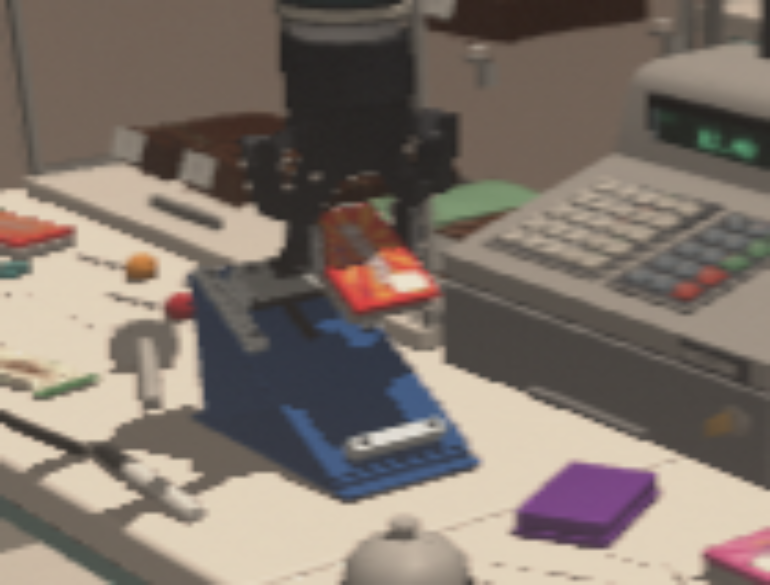

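View pics/wrist5.png

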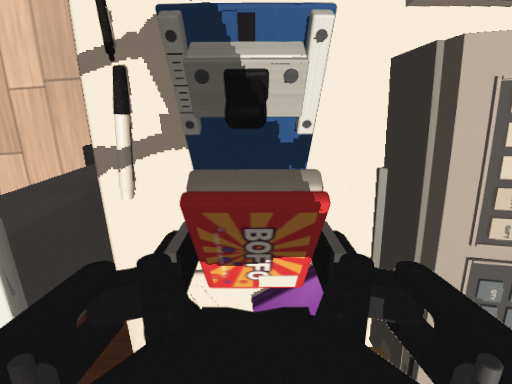

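Tin is held at (375,265) in the scene view, still tilted. Carry it over to the gap while turning.

```bash
python3 -m creep '[[255,[3,-12,0],-0.05],[255,[6,-22,0],-0.09],[255,[6,-25,0],-0.1],[255,[6,-25,0],-0.1],[255,[6,-25,0],-0.1],[255,[6,-25,0],-0.1],[255,[6,-25,0],-0.1],[255,[6,-25,0],-0.1]]' 30
python3 -m creep '[[255,[6,-25,0],-0.1],[255,[6,-25,0],-0.1],[255,[6,-25,0],-0.1],[255,[6,-25,0],-0.1],[255,[6,-25,0],-0.1],[255,[6,-25,0],-0.1],[255,[5,-22,0],-0.09],[255,[3,-12,0],-0.05]]' 30
python3 - <<'E'
from meas import *; from workcell import *
s=read_state(); M=R.from_rotvec(s['tcp_rot']).as_matrix(); print(s['tool_pos'].round(4),s['width'],'yawY',np.degrees(np.arctan2(M[1,1],M[0,1])))
for n in ("top","scene"):
    c=get_calibration(n); p,d=read_camera(n); cv2.imwrite(f"pics/{n}6.png",p); np.save(f"pics/{n}6.npy",d); pickle.dump(c,open(f"pics/{n}6.pkl","wb"))
cv2.imwrite('pics/scene6c.png',cv2.resize(p[110:270,170:370],None,fx=4,fy=3.7))
E
```

```text
time: 9.27
tool_pos: [0.5171, 0.0223, 0.152]
tcp_rot: [1.759, 0.729, -1.762]
wrist_force: [-0.3, 0.1, -1.2]
width: 0.694
time: 9.93
tool_pos: [0.5615, -0.1629, 0.1519]
tcp_rot: [2.198, 0.048, -2.2]
wrist_force: [0.3, 0.1, -0.2]
width: 0.693
[ 0.5615 -0.1629  0.1519] 0.6932420661613562 yawY -87.4660923027088
```

View pics/scene6c.png

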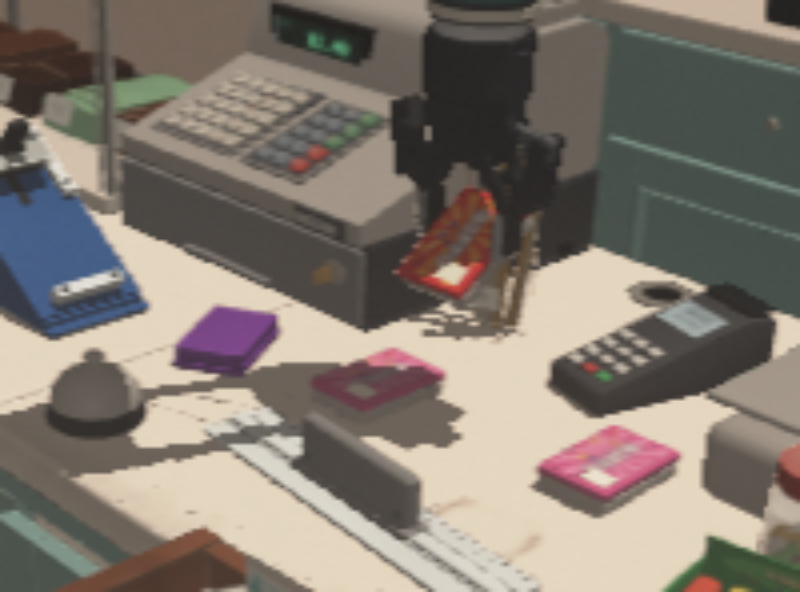

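View pics/top6.png

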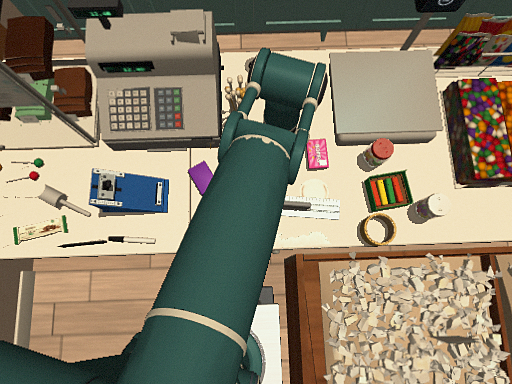

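```bash
python3 -m creep '[[255,[2,-15,0],-0.02],[255,[2,-15,-10],-0.02],[255,[0,0,-20],0],[255,[0,0,-25],0],[255,[0,0,-25],0],[255,[0,0,-20],0],[255,[0,0,-10],0],[255,[0,0,0],0]]' 30
python3 - <<'E'
from meas import *; from workcell import *
s=read_state(); M=R.from_rotvec(s['tcp_rot']).as_matrix(); print(s['tool_pos'].round(4),s['width'],'yawY',np.degrees(np.arctan2(M[1,1],M[0,1])))
E
```

```text
time: 10.7
tool_pos: [0.5627, -0.1896, 0.039]
tcp_rot: [2.211, 0.014, -2.225]
wrist_force: [-0.7, 0.5, -0.7]
width: 0.695
[ 0.5627 -0.1896  0.039 ] 0.6954372297739344 yawY -89.42961159359237
```

```bash
python3 -m creep '[[255,[0,-2,-3],0],[255,[0,0,-3],0],[255,[0,0,-3],0],[255,[0,0,-3],0],[255,[0,0,-3],0],[255,[0,0,-3],0],[255,[0,0,0],0],[255,[0,0,0],0]]' 20
python3 - <<'E'
from workcell import *; import cv2
p,d=read_camera('scene'); cv2.imwrite('pics/scene7c.png',cv2.resize(p[150:280,200:360],None,fx=5,fy=4.6))
E
```

```text
time: 11.37
tool_pos: [0.5689, -0.1931, 0.0277]
tcp_rot: [2.223, 0.009, -2.209]
wrist_force: [1.6, 0.6, 6.3]
width: 0.693
```

View pics/scene7c.png

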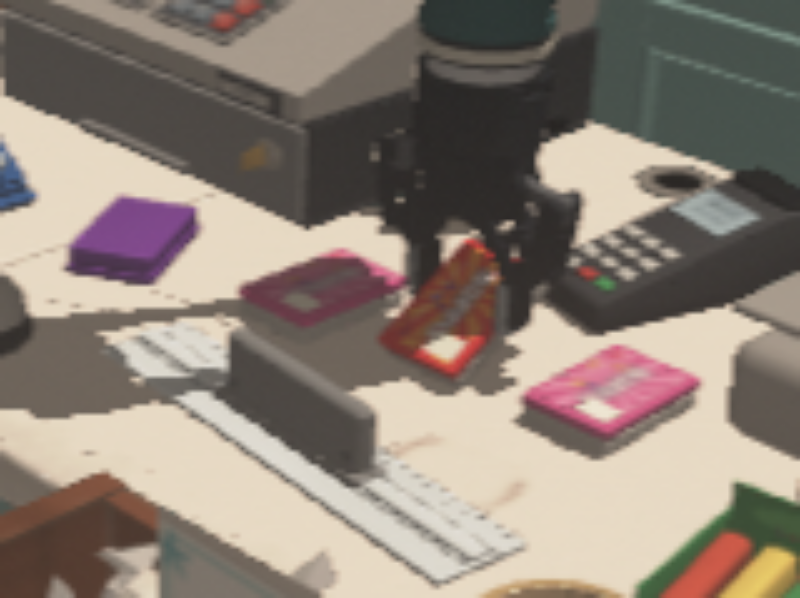

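The near end touches the counter at (440,370), with 6 N. Press down gently so it pivots flat in the pads.

```bash
python3 -m creep '[[255,[0,0,-2],0],[255,[0,0,-2],0],[255,[0,0,-2],0],[255,[0,0,-2],0],[255,[0,0,0],0],[255,[0,0,0],0],[255,[0,0,0],0],[255,[0,0,0],0]]' 20
python3 - <<'E'
from workcell import *; import cv2
p,d=read_camera('scene'); cv2.imwrite('pics/scene8c.png',cv2.resize(p[150:280,200:360],None,fx=5,fy=4.6))
E
```

```text
time: 12.08
tool_pos: [0.5729, -0.1937, 0.0223]
tcp_rot: [2.231, 0.007, -2.2]
wrist_force: [6.7, 2.8, 12.4]
width: 0.692
```

View pics/scene8c.png

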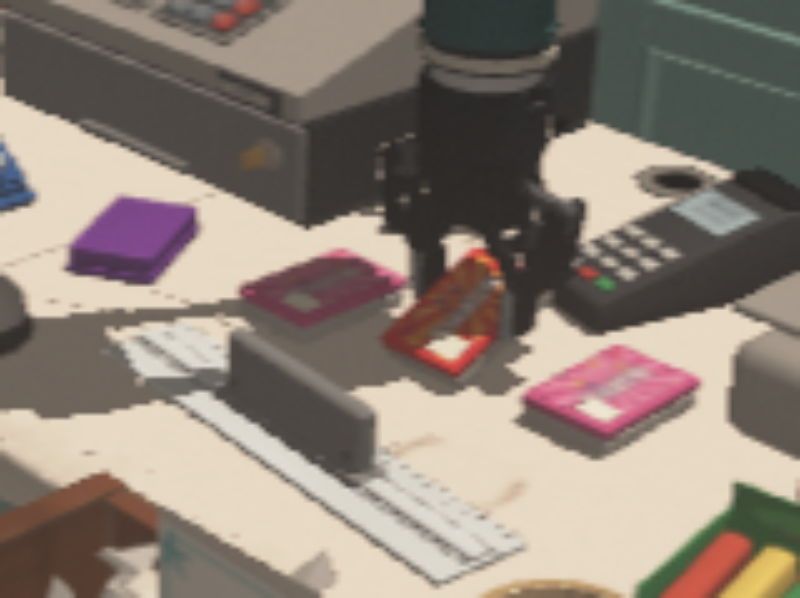

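```bash
python3 -m creep '[[255,[0,0,-2],0],[255,[0,0,-2],0],[255,[0,0,-2],0],[255,[0,0,-2],0],[255,[0,0,-2],0],[255,[0,0,0],0],[255,[0,0,0],0],[255,[0,0,0],0]]' 20
python3 - <<'E'
from workcell import *; import cv2
p,d=read_camera('scene'); cv2.imwrite('pics/scene9c.png',cv2.resize(p[150:280,200:360],None,fx=5,fy=4.6))
E
```

```text
time: 12.8
tool_pos: [0.5731, -0.1947, 0.0123]
tcp_rot: [2.23, 0.006, -2.198]
wrist_force: [7.2, -0.0, 10.2]
width: 0.691
```

View pics/scene9c.png

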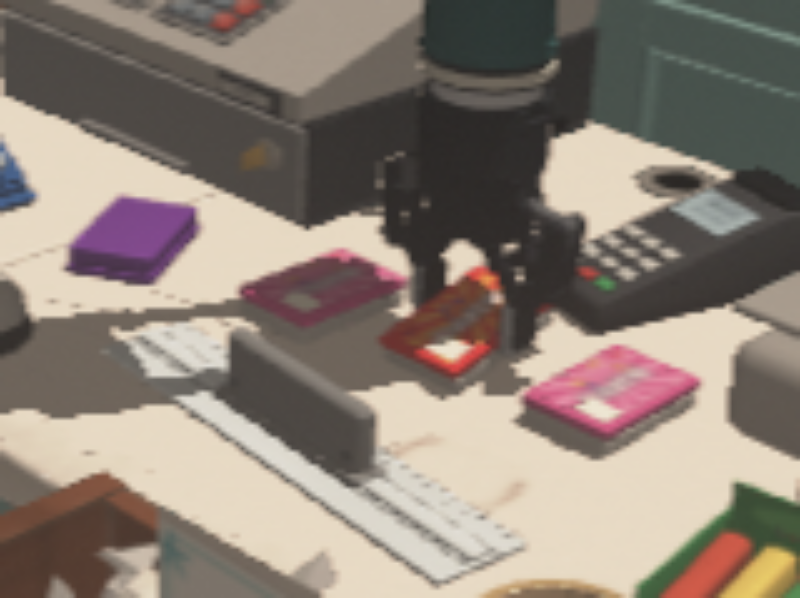

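Pivoting well, with about 15° left at the far end (490,275). Continue.

```bash
python3 -m creep '[[255,[0,0,-2],0],[255,[0,0,-2],0],[255,[0,0,-2],0],[255,[0,0,-1],0],[255,[0,0,-1],0],[255,[0,0,0],0],[255,[0,0,0],0],[255,[0,0,0],0]]' 20
python3 - <<'E'
from workcell import *; import cv2
p,d=read_camera('scene'); cv2.imwrite('pics/scene10c.png',cv2.resize(p[150:280,200:360],None,fx=5,fy=4.6))
p,d=read_camera('wrist'); cv2.imwrite('pics/wrist10.png',p)
E
```

```text
time: 13.52
tool_pos: [0.5717, -0.1944, 0.0032]
tcp_rot: [2.227, 0.006, -2.202]
wrist_force: [6.2, -0.6, 9.1]
width: 0.693
```

View pics/scene10c.png

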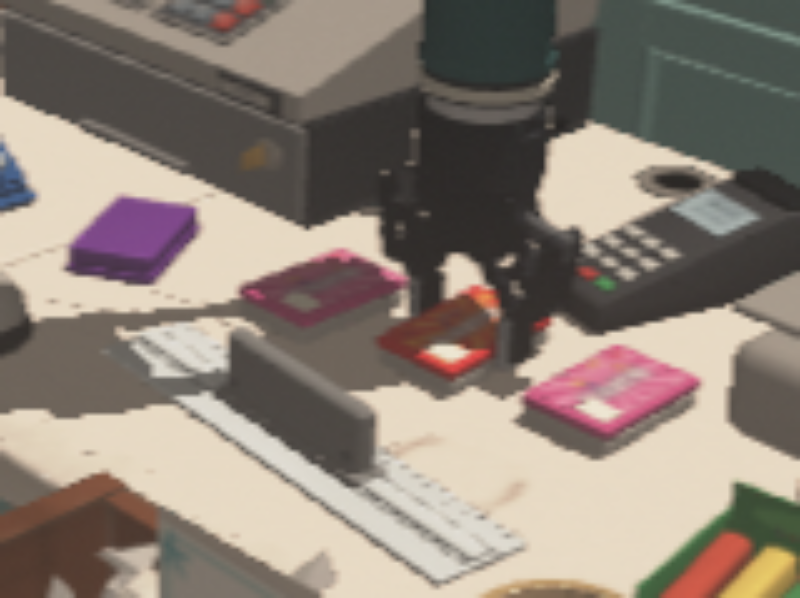

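View pics/wrist10.png

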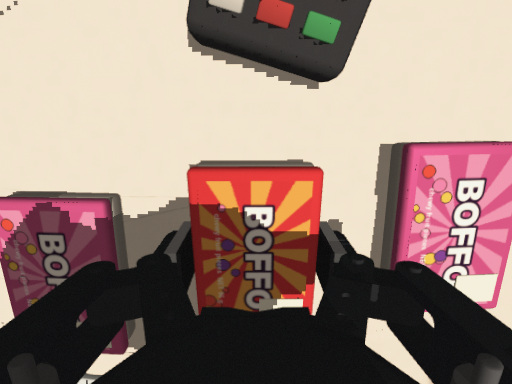

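```bash
python3 -m creep '[[255,[0,0,-2],0],[255,[0,0,-1],0],[255,[0,0,0],0],[30,[0,0,0],0],[30,[0,0,0],0],[30,[0,0,0],0],[30,[0,0,0],0],[30,[0,0,0],0]]' 20
python3 - <<'E'
from workcell import *; import cv2
p,d=read_camera('scene'); cv2.imwrite('pics/scene11c.png',cv2.resize(p[150:280,200:360],None,fx=5,fy=4.6))
E
```

```text
time: 14.28
tool_pos: [0.5649, -0.1923, -0.0047]
tcp_rot: [2.215, 0.011, -2.218]
wrist_force: [-0.0, 0.3, -0.2]
width: 0.884
```

View pics/scene11c.png

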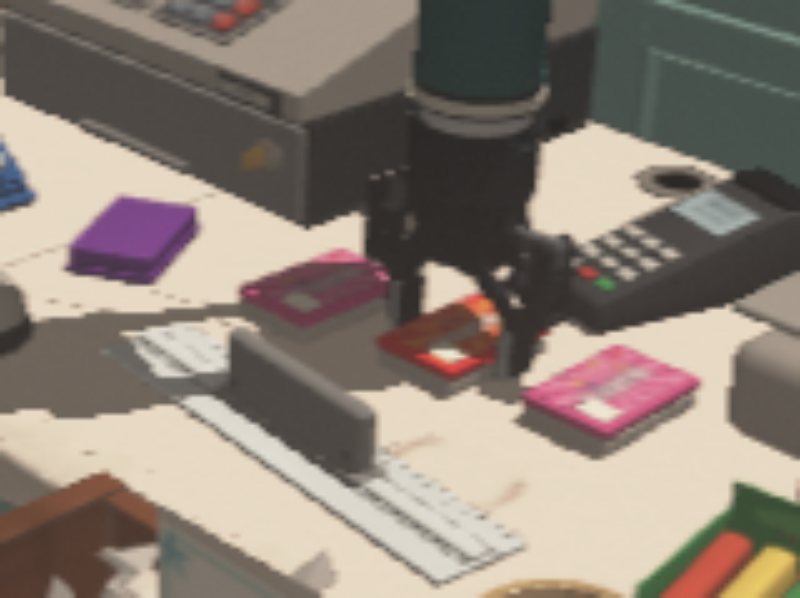

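Tin lies flat at (445,335), released. Rise and look.

```bash
python3 -m creep '[[30,[0,0,10],0],[30,[0,0,25],0],[30,[0,0,40],0],[30,[-10,0,40],0.1],[30,[-15,0,40],0.1],[30,[-15,0,20],0.1],[30,[-15,0,0],0.1],[30,[-15,0,0],0.1]]' 20
python3 -m creep '[[30,[-15,-1,0],0.1],[30,[-15,-1,0],0.1],[30,[-15,-1,0],0.1],[30,[-15,-1,0],0.1],[30,[-10,-1,0],0.1],[30,[0,-1,0],0.1],[30,[0,0,0],0.1],[30,[0,0,0],0.1]]'
python3 - <<'E'
from meas import *; from workcell import *
s=read_state(); M=R.from_rotvec(s['tcp_rot']).as_matrix(); print(s['tool_pos'].round(4),s['width'],'yawY',np.degrees(np.arctan2(M[1,1],M[0,1])))
for n in ("wrist","scene"):
    c=get_calibration(n); p,d=read_camera(n); cv2.imwrite(f"pics/{n}12.png",p); np.save(f"pics/{n}12.npy",d); pickle.dump(c,open(f"pics/{n}12.pkl","wb"))
E
```

```text
time: 15.0
tool_pos: [0.4971, -0.1933, 0.1736]
tcp_rot: [1.936, 0.505, -1.926]
wrist_force: [-0.1, 1.3, -0.1]
width: 0.879
time: 15.67
tool_pos: [0.4257, -0.1986, 0.1707]
tcp_rot: [1.396, 1.076, -1.395]
wrist_force: [-1.1, 0.5, -0.6]
width: 0.885
[ 0.4257 -0.1986  0.1707] 0.8845126962120519 yawY -14.696109324085565
```

View pics/wrist12.png

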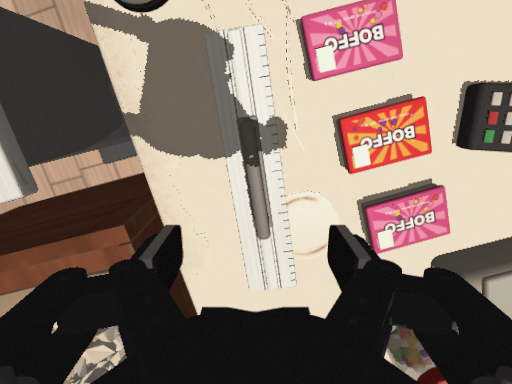

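View pics/scene12.png

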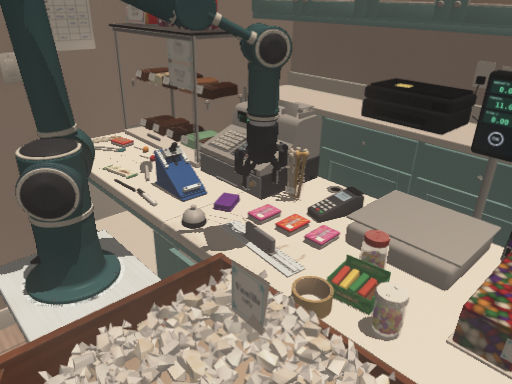

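Row seen from the wrist: pink A is at (352,38), red at (387,135), pink B at (407,218), and the ruler at (253,170), all flat.

```bash
cat > row.py <<'E'
from meas import *
import sys
def tins(n,zr=(.016,.03)):
    p,d,c=load(n); P=cloud(c,d); hsv=cv2.cvtColor(p,cv2.COLOR_BGR2HSV)
    m=((P[...,2]>zr[0])&(P[...,2]<zr[1])&(P[...,0]>.46)&(P[...,0]<.68)&(P[...,1]>-.36)&(P[...,1]<-.03)).astype(np.uint8)
    m=cv2.morphologyEx(m,cv2.MORPH_OPEN,np.ones((3,3)))
    k,l,st,_=cv2.connectedComponentsWithStats(m)
    for i in range(1,k):
        if st[i,4]<150: continue
        Q=P[l==i]; r=cv2.minAreaRect((Q[:,:2]*1000).astype(np.float32)); (a,b),ang=r[1],r[2]
        if b>a: ang+=90; a,b=b,a
        ang=(ang+90)%180-90
        print(n,'px',st[i,:5],'c',np.round(r[0],1),'size',round(a,1),round(b,1),'yaw',round(ang,1),'z',np.median(Q[:,2]).round(4))
    m=(P[...,2]>.044)&(P[...,2]<.06)&(P[...,0]>.36)&(P[...,0]<.56)&(P[...,1]>-.3)&(P[...,1]<-.1)
    r=cv2.minAreaRect((P[m][:,:2]*1000).astype(np.float32)); print('handle',m.sum(),np.round(r[0],1),np.round(r[1],1),round(r[2],1),P[m][:,2].mean().round(4))
if __name__=="__main__":
    for n in sys.argv[1:]: tins(n)
E
python3 row.py wrist12 scene12
```

```text
wrist12 px [ 301    0  102   81 6149] c [551.9 -94.1] size 90.0 60.4 yaw -0.5 z 0.0215
wrist12 px [ 465   83   33   68 1523] c [ 666.2 -201. ] size 70.2 26.2 yaw 85.9 z 0.0249
wrist12 px [ 339   97   93   77 4996] c [ 569.4 -195.1] size 90.8 60.6 yaw 1.0 z 0.0214
wrist12 px [ 365  185   85   69 3978] c [ 580. -295.] size 90.8 61.4 yaw 2.1 z 0.0213
wrist12 px [433 243  68  24 453] c [ 640.7 -351.6] size 77.8 8.3 yaw 6.2 z 0.0237
handle 1707 [ 426.9 -201.4] [118.6  14. ] 83.8 0.0505
scene12 px [249 204  32  16 304] c [551.3 -95.6] size 93.5 64.5 yaw 2.5 z 0.0216
scene12 px [277 214  31  17 332] c [ 565.8 -196.4] size 89.2 62.8 yaw -0.5 z 0.0217
scene12 px [304 225  34  20 377] c [ 578.8 -295.6] size 91.1 61.4 yaw 2.0 z 0.0216
handle 170 [ 426.4 -205.6] [115.6  15.6] 83.3 0.0497
```

```bash
python3 -m creep '[[30,[1.3,-2.5,-20],0.075],[30,[0,0,-30],0.073],[30,[0,0,-30],0],[30,[0,0,-30],0],[30,[0,0,-15],0],[30,[0,0,0],0],[30,[0,0,0],0],[30,[0,0,0],0]]' 60
python3 - <<'E'
from meas import *; from workcell import *
s=read_state(); M=R.from_rotvec(s['tcp_rot']).as_matrix(); print(s['tool_pos'].round(4),s['width'],'yawY',np.degrees(np.arctan2(M[1,1],M[0,1])))
E
```

```text
time: 16.43
tool_pos: [0.4284, -0.2016, 0.0462]
tcp_rot: [1.293, 1.151, -1.292]
wrist_force: [-0.3, 0.9, 0.7]
width: 0.883
[ 0.4284 -0.2016  0.0462] 0.883410293941196 yawY -6.542335343345454
```

```bash
python3 -m creep '[[30,[-1,0,-9],0.005],[30,[0,0,-9],0],[30,[0,0,0],0],[255,[0,0,0],0],[255,[0,0,0],0],[255,[0,0,0],0],[255,[0,0,0],0],[255,[0,0,0],0]]' 60
python3 -m creep '[[255,[0,0,0],0],[255,[0,0,0],0],[255,[0,0,0],0],[255,[0,0,0],0],[255,[0,0,0],0],[255,[0,0,0],0],[255,[0,0,0],0],[255,[0,0,0],0]]'
python3 - <<'E'
from meas import *; from workcell import *
s=read_state(); M=R.from_rotvec(s['tcp_rot']).as_matrix(); print(s['tool_pos'].round(4),s['width'],'yawY',np.degrees(np.arctan2(M[1,1],M[0,1])))
E
```

```text
time: 17.1
tool_pos: [0.4264, -0.2011, 0.0271]
tcp_rot: [1.288, 1.156, -1.288]
wrist_force: [-4.2, 0.6, 1.3]
width: 0.17
time: 17.77
tool_pos: [0.4268, -0.2013, 0.0273]
tcp_rot: [1.288, 1.155, -1.288]
wrist_force: [0.5, 0.2, 5.5]
width: 0.153
[ 0.4268 -0.2013  0.0273] 0.15294058530137083 yawY -6.187042559907443
```

```bash
python3 -m creep '[[255,[3,0,0],0.02],[255,[6,0,0],0.026],[255,[6,0,0],0.026],[255,[6,0,0],0.026],[255,[6,0,0],0.026],[255,[6,0,0],0],[255,[6,0,0],0],[255,[4,0,0],0]]'
python3 - <<'E'
from meas import *; from workcell import *
s=read_state(); M=R.from_rotvec(s['tcp_rot']).as_matrix(); print(s['tool_pos'].round(4),s['width'],'yawY',np.degrees(np.arctan2(M[1,1],M[0,1])))
n="scene";c=get_calibration(n); p,d=read_camera(n); cv2.imwrite(f"pics/{n}13.png",cv2.resize(p[180:280,200:350],None,fx=5,fy=5))
E
```

```text
time: 18.43
tool_pos: [0.4674, -0.201, 0.0274]
tcp_rot: [1.195, 1.221, -1.2]
wrist_force: [-10.5, -0.1, 15.9]
width: 0.15
[ 0.4674 -0.201   0.0274] 0.15015102184137896 yawY 0.9521862818198261
```

View pics/scene13.png

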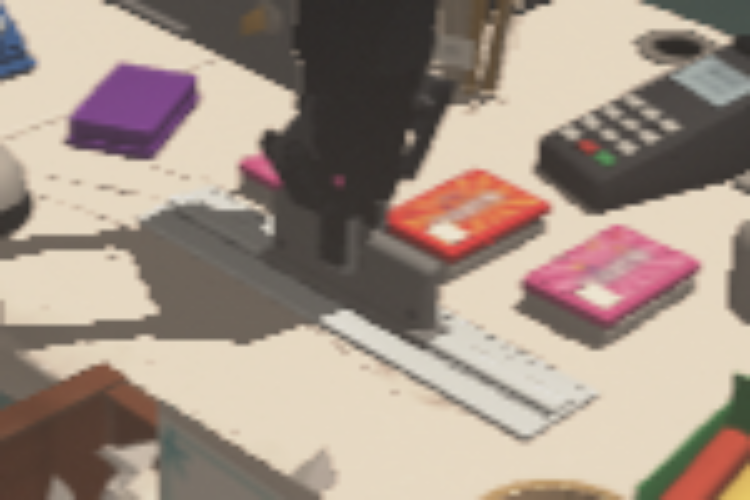

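Ruler held, square to the row and still short of the tins. It presses down with about 16 N, so I ease it up a millimetre while pushing.

```bash
python3 -m creep '[[255,[3,0,0.5],0],[255,[4,0,0.5],0],[255,[4,0,0],0],[255,[4,0,0],0],[255,[4,0,0],0],[255,[4,0,0],0],[255,[4,0,0],0],[255,[3,0,0],0]]'
python3 - <<'E'
from meas import *; from workcell import *
s=read_state(); M=R.from_rotvec(s['tcp_rot']).as_matrix(); print(s['tool_pos'].round(4),s['width'],'yawY',np.degrees(np.arctan2(M[1,1],M[0,1])))
n="scene";c=get_calibration(n); p,d=read_camera(n); cv2.imwrite(f"pics/{n}14.png",cv2.resize(p[180:280,200:350],None,fx=5,fy=5))
E
```

```text
time: 19.15
tool_pos: [0.4977, -0.2006, 0.0274]
tcp_rot: [1.196, 1.221, -1.2]
wrist_force: [-8.0, -0.3, 8.2]
width: 0.15
[ 0.4977 -0.2006  0.0274] 0.1503198774472536 yawY 0.9530449996166347
```

View pics/scene14.png

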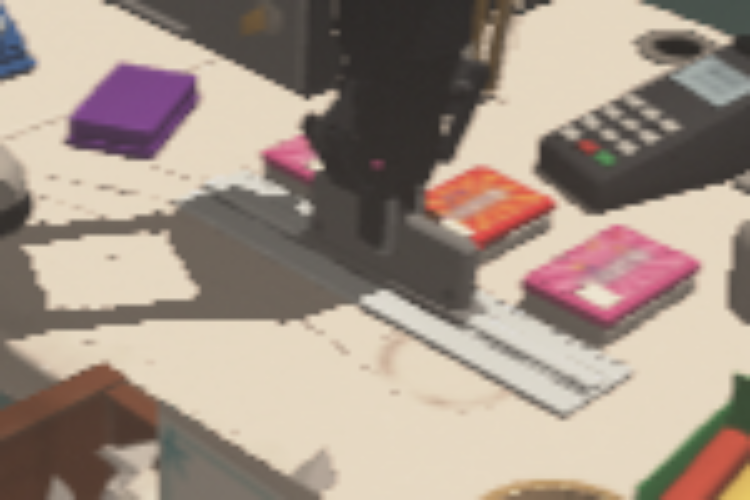

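```bash
python3 -m creep '[[255,[3,0,0],0],[255,[3,0,0],0],[255,[3,0,0],0],[255,[3,0,0],0],[255,[1,0,0],0],[255,[0,0,0],0],[255,[0,0,0],0],[255,[0,0,0],0]]'
python3 - <<'E'
from meas import *; from workcell import *
s=read_state(); M=R.from_rotvec(s['tcp_rot']).as_matrix(); print(s['tool_pos'].round(4),s['width'],'yawY',np.degrees(np.arctan2(M[1,1],M[0,1])))
for n in ("wrist","scene","top"):
    c=get_calibration(n); p,d=read_camera(n); cv2.imwrite(f"pics/{n}15.png",p); np.save(f"pics/{n}15.npy",d); pickle.dump(c,open(f"pics/{n}15.pkl","wb"))
    if n=="scene": cv2.imwrite("pics/scene15c.png",cv2.resize(p[180:280,200:350],None,fx=5,fy=5))
E
python3 row.py wrist15 scene15 top15
```

```text
time: 19.87
tool_pos: [0.5108, -0.2007, 0.0274]
tcp_rot: [1.196, 1.22, -1.199]
wrist_force: [-4.7, 0.0, 5.9]
width: 0.151
[ 0.5108 -0.2007  0.0274] 0.15095050769923324 yawY 0.934620521425247
wrist15 px [  314     0   186    89 15496] c [ 585.8 -102.8] size 90.8 41.5 yaw 1.7 z 0.0215
wrist15 px [  305   166   167   100 14846] c [ 587.1 -194.6] size 90.6 59.9 yaw 0.7 z 0.0214
wrist15 px [ 478  206   34   80 1559] c [ 658.2 -212.3] size 49.3 16.6 yaw -82.6 z 0.0226
handle 6320 [ 513.8 -189. ] [90.7 38.8] 75.4 0.0509
scene15 px [288 212  25  15 238] c [ 591.9 -195.8] size 75.9 58.9 yaw 1.2 z 0.0219
scene15 px [307 225  34  19 387] c [ 585.5 -296.8] size 92.3 59.9 yaw -0.4 z 0.0216
handle 160 [ 512.1 -205.1] [113.8  41.8] 76.8 0.0503
top15 px [239 139  20  30 394] c [585.2 -88.7] size 91.3 57.5 yaw -1.2 z 0.0232
handle 0 [0. 0.] [0. 0.] 0.0 nanrow.py:15: RuntimeWarning: Mean of empty slice.
  r=cv2.minAreaRect((P[m][:,:2]*1000).astype(np.float32)); print('handle',m.sum(),np.round(r[0],1),np.round(r[1],1),round(r[2],1),P[m][:,2].mean().round(4))
  ret = ret.dtype.type(ret / rcount)
```

View pics/scene15c.png

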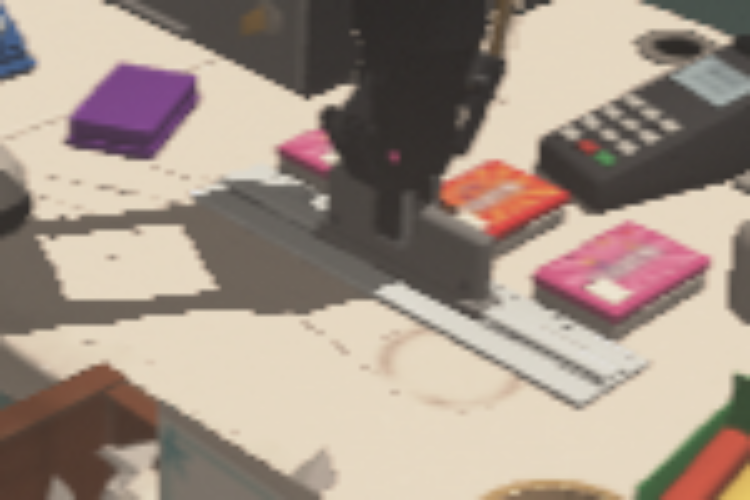

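View pics/wrist15.png

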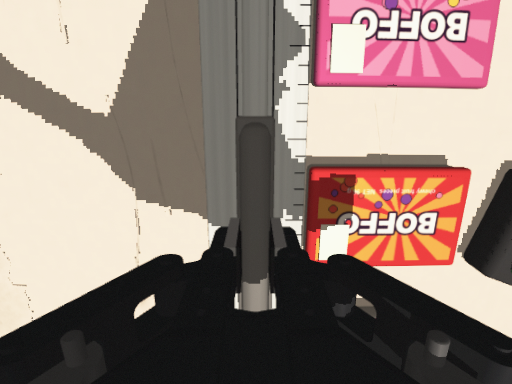

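```bash
python3 -m creep '[[255,[2,0,0],0],[255,[2,0,0],0],[255,[0,0,0],0],[255,[0,0,0],0],[255,[0,0,0],0],[255,[0,0,0],0],[255,[0,0,0],0],[255,[0,0,0],0]]'
python3 - <<'E'
from meas import *; from workcell import *
s=read_state(); M=R.from_rotvec(s['tcp_rot']).as_matrix(); print(s['tool_pos'].round(4),s['width'],'yawY',np.degrees(np.arctan2(M[1,1],M[0,1])))
for n in ("wrist","scene","top"):
    c=get_calibration(n); p,d=read_camera(n); np.save(f"pics/{n}16.npy",d); pickle.dump(c,open(f"pics/{n}16.pkl","wb")); cv2.imwrite(f"pics/{n}16.png",p)
E
python3 row.py wrist16 scene16 top16 2>/dev/null
```

```text
time: 20.68
tool_pos: [0.5148, -0.2007, 0.0274]
tcp_rot: [1.196, 1.22, -1.199]
wrist_force: [-5.5, 0.1, 5.5]
width: 0.155
[ 0.5148 -0.2007  0.0274] 0.15464979970240364 yawY 0.9311961889579166
wrist16 px [  314     0   186    89 15486] c [ 590.1 -103.2] size 91.3 41.2 yaw 1.9 z 0.0215
wrist16 px [  305   166   167   100 14823] c [ 591.3 -194.7] size 91.0 60.0 yaw 0.4 z 0.0214
wrist16 px [ 471  194   41   94 2090] c [ 659.2 -209.2] size 57.3 19.9 yaw -83.1 z 0.0232
handle 6307 [ 514.7 -189.3] [38.7 91.2] 16.5 0.0509
scene16 px [289 212  24  15 233] c [ 594.8 -196.4] size 75.0 61.3 yaw 2.1 z 0.0217
scene16 px [308 224  31  19 363] c [ 589.8 -296.9] size 92.2 61.3 yaw 1.3 z 0.0216
handle 158 [ 515.5 -204.5] [ 37.4 113.3] 11.5 0.0504
top16 px [239 138  20  30 387] c [588.4 -88.9] size 92.3 57.4 yaw -1.2 z 0.0232
handle 0 [0. 0.] [0. 0.] 0.0 nan
```

All three tin centres are about 75 mm ahead of the ruler's centre line. Release, rise and retreat.

```bash
python3 -m creep '[[200,[0,0,0],0],[150,[0,0,0],0],[120,[0,0,0],0],[100,[0,0,0],0],[100,[0,0,0],0],[100,[0,0,0],0],[100,[0,0,10],0],[100,[0,0,20],0]]'
python3 -m creep '[[100,[0,0,35],0],[100,[0,0,40],0],[100,[0,0,40],0],[100,[-5,20,40],0],[100,[-5,40,10],0],[100,[-5,40,0],0],[100,[-5,40,0],0],[100,[-5,40,0],0]]'
python3 -m creep '[[100,[-5,40,0],0],[100,[-5,40,0],0],[100,[-5,40,0],0],[100,[-5,40,0],0],[100,[-5,40,0],0],[100,[0,20,0],0],[100,[0,0,0],0],[100,[0,0,0],0]]'
python3 - <<'E'
from meas import *; from workcell import *
s=read_state(); print(s['tool_pos'].round(4),s['width'])
for n in ("scene","top"):
    c=get_calibration(n); p,d=read_camera(n); np.save(f"pics/{n}17.npy",d); pickle.dump(c,open(f"pics/{n}17.pkl","wb")); cv2.imwrite(f"pics/{n}17.png",p)
cv2.imwrite("pics/top17c.png",cv2.resize(p[125:245,185:400],None,fx=3.7,fy=3.7,interpolation=2))
E
python3 row.py scene17 top17 2>/dev/null
python3 - <<'E'
from meas import *
for n in ["top0","top17"]:
    p,d,c=load(n); P=cloud(c,d)
    for nm,(x0,x1,y0,y1,z) in dict(bell=(.3,.43,-.04,.09,.03),jar=(.5,.64,-.5,-.39,.09)).items():
        m=(P[...,0]>x0)&(P[...,0]<x1)&(P[...,1]>y0)&(P[...,1]<y1)&(P[...,2]>z)&(P[...,2]<.12); print(n,nm,m.sum(),P[m].mean(0).round(4))
p,d,c=load("top17"); P=cloud(c,d)
m=(P[...,2]>.003)&(P[...,2]<.009)&(P[...,0]>.45)&(P[...,0]<.56)&(P[...,1]>-.37)&(P[...,1]<-.03); print('blade z',m.sum()); A=np.c_[P[m][:,:2],np.ones(m.sum())]; print('plane slope',np.linalg.lstsq(A,P[m][:,2],rcond=None)[0])
E
```

```text
time: 21.5
tool_pos: [0.514, -0.2, 0.056]
tcp_rot: [1.197, 1.222, -1.2]
wrist_force: [-0.4, -0.1, -0.8]
width: 0.605
time: 22.17
tool_pos: [0.4916, -0.0212, 0.2217]
tcp_rot: [1.2, 1.214, -1.196]
wrist_force: [1.6, 0.2, -0.4]
width: 0.609
time: 22.83
tool_pos: [0.4665, 0.1984, 0.2206]
tcp_rot: [1.195, 1.217, -1.195]
wrist_force: [-1.3, -1.0, 0.3]
width: 0.606
[0.4665 0.1984 0.2206] 0.6059527463417931
scene17 px [257 201  31  13 258] c [588.7 -96. ] size 90.0 60.7 yaw -0.6 z 0.0217
scene17 px [287 212  26  14 239] c [ 597.2 -195.1] size 72.7 63.3 yaw -3.4 z 0.0219
scene17 px [308 224  33  19 384] c [ 589.9 -296.4] size 90.9 63.1 yaw 2.6 z 0.0215
handle 155 [ 514.4 -204.1] [114.   14.5] 88.9 0.0497
top17 px [306 135  22  30 578] c [ 592.1 -293.7] size 90.9 59.6 yaw 1.1 z 0.0228
top17 px [273 137  22  29 582] c [ 589.3 -192.8] size 90.6 60.2 yaw 0.5 z 0.0229
top17 px [239 138  21  30 568] c [588.3 -90.8] size 90.3 59.8 yaw 1.1 z 0.023
handle 202 [ 515.  -199.2] [ 14.5 118.7] 1.1 0.0517
top0 bell 377 [0.3677 0.0224 0.0413]
top0 jar 385 [ 0.5658 -0.4612  0.1   ]
top17 bell 366 [0.3674 0.022  0.0416]
top17 jar 387 [ 0.566 -0.461  0.1  ]
blade z 1571
plane slope [ 0.01507901  0.00036284 -0.00190049]
```

View pics/top17c.png

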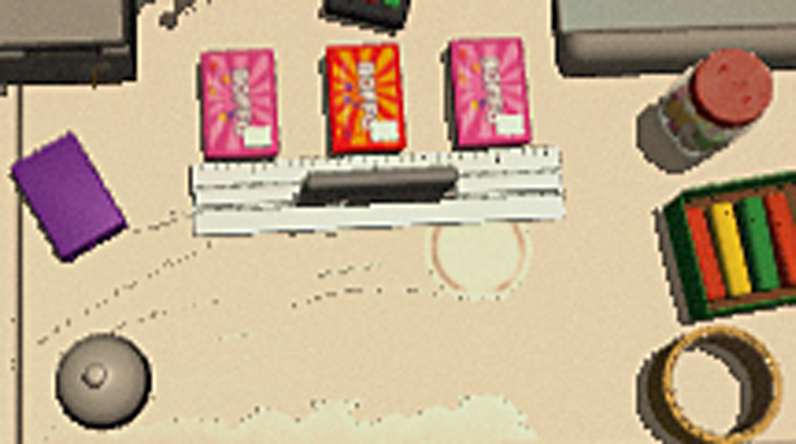

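View pics/scene17.png

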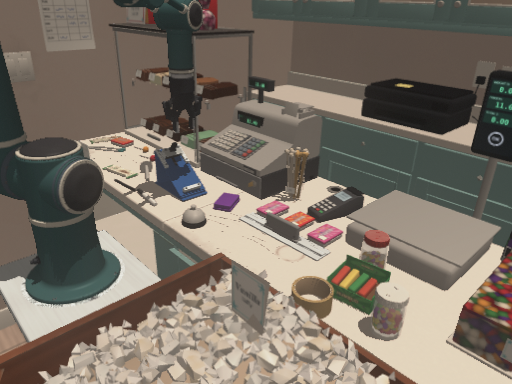

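In the top view all three tins lie in line against the ruler, at (240,105), (365,97) and (488,92), and the bell and jar have not moved. Hand in.

```bash
python3 -c "
from workcell import *
s=read_state(); print(s['time'],abs(s['joint_vel']).max()); print(finish_job())"
```

```text
22.9333 0.019279778707291848
the job is handed in; nothing more can be done
None
```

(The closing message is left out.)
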